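# Load the sample drawer, cycle the valve and start the run

## Robot

A 7-joint arm with a two-finger parallel gripper is mounted at the origin on the work surface. World frame = base frame: x ahead of the robot, y to its left, z up, the work surface at z = 0. Lengths are in m, angles in rad, forces in N, time in s.
With the tool pointing down it reaches from about 0.4 to 0.85 m from the base axis. Payload 10.4 kg.
Tool frame: the origin (TCP) lies at the very end of the fingers, on their centre line; the grasp point (between the pads) lies 19 mm behind it; z points along the fingers, y is the direction in which the jaws open and shut (so a half turn about z gives the same grasp; the last joint's range is limited). The gripper opens to 87 mm and grips with 3 to 60 N. Pads are 19 mm wide; open, the fingers measure 117 mm over their backs; the gripper's body (75 mm by 190 mm) begins 51 mm behind the grasp point.
Start: joints at [1.218, 0.332, -0.065, 1.46, 0.022, 1.35, -0.088], TCP at [0.202, -0.591, 0.223] pointing down, gripper open.
Joint ranges: [-2.6, 2.6], [-0.5, 2.12], [-1.47, 1.34], [0.16, 2.42], [-1.27, 4.41], [0.06, 2.06], [-2.6, 2.6]. Speed limits (rad/s): [2.22, 2.22, 2.79, 2.79, 3.14, 3.14, 3.14].

## Interface

Orientations are given as a unit quaternion [x, y, z, w].
In Python, from bench import read_state, imaging, r gives the robot as it stands. The module is installed in compiled form; this text tells all that it offers.
- The arm moves only by the tool move_arm, never from a script. Its argument "series" is a list of rows, each a list of 4 numbers: the shift along the tool's x, y, z in m, then the turn about the tool's z in rad. In form: [[x, y, z, roll], ...]. A call has 1 to 20 rows; each row is the pose to reach, as a shift and turn from the pose commanded when the call began, along the tool's axes at that moment; what a row does not reach only later rows make up. A row lasts 1/10 s, in which the tool goes at most 50 mm and 8.59 degrees, less where a joint would pass 70% of its speed; a pose out of reach is approached as far as the arm can. A call with a gripper value outside its range is refused whole. "claw" is the gripper's target within -1 to 1 (fully open at 1, half-way at 0, shut at -1), set as the call begins (left out, the last holds). The fingers move at their own pace and stop on an object; "newtons" is the grip in N (left out, the last holds). Time passes only in rows, so rows that repeat a pose let the fingers close. It gives the time, the measured TCP pose, the force and the opening at its end, in the units of the state.
- read_state(): the state, without advancing time (a new reading comes with each control period).
- imaging.camera(name): name is "scene" or "top" or "wrist"; returns (picture, depth): 400x640x3 uint8, red, green, blue; 400x640 float32, m along the optical axis (not along the pixel's ray), 0 where there is no reading.
- imaging.get_calibration(name): a dict with "camera_matrix" (3x3 intrinsics, pixels), "R" (3x3) and "t" (3): a world point X has camera coordinates R X + t. Camera axes: x right, y down, z forward; pixel columns grow to the right and rows downward; lengths in m; the calibration is good to about 2 mm. A picture is of the moment at which its call begins: read the wrist's pose just before it. get_calibration takes no time and is no camera call; for the wrist camera it gives the pose at the moment of the call.
- r.close_job(): hands the job in, once; it reports no verdict.
The state is a dict: "time": time; "joint_positions": joint angles; "joint_vel": joint speeds; "joint_torque": joint torques, N m; "ee_pos": TCP position; "eef_rot": TCP orientation; "ft_force": force on the tool from outside, world axes, zero at the start; "torque": the same for the moment, N m; "width": finger opening in m.
Only numpy, scipy, OpenCV 4.12 (cv2) and the standard library are available. Lean on these libraries where they do the work, as an engineer would, in place of code of your own. Each camera call takes 0.05 s, during which the arm holds its last target.

## Task

Load every sample cylinder from the mat into the open drawer of the sample unit, each lying flat on the drawer floor, then push the drawer fully shut. Next swing the sprung lever on the valve box round to its stop and let it spring right back, twice, to flush the valve; after that use the stylus to press the recessed key in the front of the valve box fully in, and lay the stylus back flat inside its tray. Leave the mouse, calculator and pen cup where they are.

Things in the scene. Friction and masses are not known exactly. Their poses are not given: they have to be found in the camera images.
- sample_unit: Fixed low grey steel cabinet 240 (x) x 250 (y) x 86 high mm with one drawer in its front (-x) face, which starts pulled out. Origin at the centre of its underside; x axis points from its front to its back.
- drawer (a joint): How far the drawer is pulled out, m: 0 fully shut, starts about 0.13 to 0.15, at most 0.16. Slides with light friction along the cabinet's x axis and stays where it is left. As long as it is pulled out, that much of its inside is open from above; the rest is under the cabinet's top (underside 74 mm above the table).
- drawer_in (a point): Point on the drawer's inner floor (22 mm above the table), midway across, 70 mm behind the inner face of the drawer's front; moves with the drawer; axes as the cabinet's. Inside 205 (x) x 222 (y) mm, so the floor runs from -70 to +135 mm in x and +-111 mm in y about this point; side walls 46 mm high above the floor, front panel 12 mm thick, top 84 mm above the table.
- drawer_pull (a point): Middle of the front (-x) face of the dark steel pull bar on the drawer's front, 60 mm above the table; the bar is 120 wide (y), 14 high and stands 18 mm out from the drawer's front panel. Axes as the cabinet's.
- mat: Grey cloth mat, 260 x 200 mm, flat, fixed, on which the sample cylinders lie at the start. Origin at its centre.
- valve_box: Fixed white box with an aluminium front panel, 140 deep (x) x 180 wide (y) x 110 high mm. Origin at the centre of its underside; its front panel faces its own -x, which is turned to about world -y.
- lever (a joint): Angle of the sprung lever on top of the valve box, rad: 0 at rest, 1.0 at its stop. Turns anticlockwise seen from above about the upright axis through lever_hinge; a spring (about 1 to 3 N at the knob) brings it back. Values grow as the knob goes towards the box's own -y.
- lever_hinge (a point): Point on the lever's upright hinge axis, 150 mm above the table (the height of lever_knob), at the middle of the valve box.
- lever_knob (a point): Axis of the upright black round knob at the lever's end, 18 mm diameter, from 120 to 168 mm above the table; this point is 150 mm above the table, 80 mm from the hinge axis. The lever's flat arm lies 118 to 126 mm above the table.
- key_mouth (a point): Centre of the mouth of the square recess (24 x 24 mm) in the front panel of the valve box, 62 mm above the table; axes as the box's: press along +x. The round grey key (20 mm diameter) lies 6 mm inside the mouth.
- key (a joint): How far the key is pressed in, m: 0 at rest, 0.005 fully in (about 3 N); springs back.
- tray: Fixed shallow grey open tray, 176 (x) x 90 (y) x 14 high mm, walls and floor 4 mm thick. Origin at the centre of its underside.
- stylus: Loose stylus: black square handle 100 x 18 x 18 mm with a steel pin of 6 mm diameter, 40 mm long, on one end; 140 mm in all. Origin at the centre of the handle (on its axis); x axis along the stylus towards the pin. Starts lying in the tray.
- stylus_tip (a point): End of the stylus' pin, on its axis, 90 mm from the handle's centre.
- mouse: Bystander: white computer mouse, 100 x 58 x 32 mm.
- calculator: Bystander: grey desk calculator, 140 x 75 x 16 mm, lying flat.
- pen_cup: Bystander: dark steel pen cup, 76 mm diameter, 95 mm high, pens up to 160 mm.
- cyl1: Loose steel sample cylinder (2 to 4 of them present, all alike): round body 22 mm diameter between two square end blocks 26 x 26 x 12 mm, short round nipples at both ends, 90 mm long in all. Origin at its middle, on its axis (13 mm above what it lies on); x axis along it. Starts lying on the mat.
- cyl2: Loose steel sample cylinder (2 to 4 of them present, all alike): round body 22 mm diameter between two square end blocks 26 x 26 x 12 mm, short round nipples at both ends, 90 mm long in all. Origin at its middle, on its axis (13 mm above what it lies on); x axis along it. Starts lying on the mat.
- cyl3: Loose steel sample cylinder (2 to 4 of them present, all alike): round body 22 mm diameter between two square end blocks 26 x 26 x 12 mm, short round nipples at both ends, 90 mm long in all. Origin at its middle, on its axis (13 mm above what it lies on); x axis along it. Starts lying on the mat.
- cyl4: Loose steel sample cylinder (2 to 4 of them present, all alike): round body 22 mm diameter between two square end blocks 26 x 26 x 12 mm, short round nipples at both ends, 90 mm long in all. Origin at its middle, on its axis (13 mm above what it lies on); x axis along it. Starts lying on the mat.
There are look-alikes about, which are no part of the job. What is shaped like the cyl2 but brown or pink is not meant.

How it is judged:
On the way, in this order (a step that is already met when the one before it is completed fails the run):
1. every sample cylinder lies flat in the drawer, let go (x of cyl1 in the frame of drawer_in between -0.07 and 0.13 m and y of cyl1 in the frame of drawer_in between -0.108 and 0.108 m and z of cyl1 in the frame of drawer_in between 0 and 0.022 m and x of cyl2 in the frame of drawer_in between -0.07 and 0.13 m and y of cyl2 in the frame of drawer_in between -0.108 and 0.108 m and z of cyl2 in the frame of drawer_in between 0 and 0.022 m and x of cyl3 in the frame of drawer_in between -0.07 and 0.13 m and y of cyl3 in the frame of drawer_in between -0.108 and 0.108 m and z of cyl3 in the frame of drawer_in between 0 and 0.022 m and x of cyl4 in the frame of drawer_in between -0.07 and 0.13 m and y of cyl4 in the frame of drawer_in between -0.108 and 0.108 m and z of cyl4 in the frame of drawer_in between 0 and 0.022 m and contact force between the fingers and cyl1 below 0.1 N and contact force between the fingers and cyl2 below 0.1 N and contact force between the fingers and cyl3 below 0.1 N and contact force between the fingers and cyl4 below 0.1 N), for 0.2 s.
2. the drawer is shut (value of joint drawer below 0.006 m), for 0.2 s.
3. the lever is swung to its stop a first time (value of joint lever above 0.93 rad), for 0.05 s.
4. the lever has sprung back after the first swing (value of joint lever below 0.08 rad), for 0.1 s.
5. the lever is swung to its stop a second time (value of joint lever above 0.93 rad), for 0.05 s.
6. the lever has sprung back again (value of joint lever below 0.08 rad), for 0.1 s.
7. the key is pressed in with the stylus (value of joint key above 0.004 m and contact force between stylus and valve_box above 0.8 N), for 0.05 s.
At the end, for the whole second after the job is handed in: Every cylinder present lies flat on the drawer floor; drawer shut within 6 mm, lever back within 0.08 rad, key out; stylus flat inside its tray (handle centre within 45 mm of the middle lengthways, 36 mm across, at most 18 mm up); all at rest and released (x of cyl1 in the frame of drawer_in between -0.07 and 0.13 m and y of cyl1 in the frame of drawer_in between -0.108 and 0.108 m and z of cyl1 in the frame of drawer_in between 0 and 0.022 m and x of cyl2 in the frame of drawer_in between -0.07 and 0.13 m and y of cyl2 in the frame of drawer_in between -0.108 and 0.108 m and z of cyl2 in the frame of drawer_in between 0 and 0.022 m and x of cyl3 in the frame of drawer_in between -0.07 and 0.13 m and y of cyl3 in the frame of drawer_in between -0.108 and 0.108 m and z of cyl3 in the frame of drawer_in between 0 and 0.022 m and x of cyl4 in the frame of drawer_in between -0.07 and 0.13 m and y of cyl4 in the frame of drawer_in between -0.108 and 0.108 m and z of cyl4 in the frame of drawer_in between 0 and 0.022 m and value of joint drawer below 0.006 m and value of joint lever below 0.08 rad and value of joint key below 0.0015 m and x of stylus in the frame of tray between -0.045 and 0.045 m and y of stylus in the frame of tray between -0.036 and 0.036 m and z of each of stylus, stylus_tip in the frame of tray below 0.018 m and y of stylus_tip in the frame of tray between -0.042 and 0.042 m and linear speed of each of cyl1, cyl2, cyl3, cyl4, stylus below 0.03 m/s); the robot touches nothing.
It fails at once if the mouse, calculator or pen cup is moved more than 25 mm (distance of any of mouse, calculator, pen_cup from where it was at the start of the episode above 0.025 m).
Of cyl1, cyl2, cyl3, cyl4 only 2 to 4 are there at a start; the rules pass over those that are not, and their reading is None.
At some moment in a run one of cyl1, cyl2, cyl3, cyl4 may be knocked a few centimetres aside while the robot is not near it.
Once in a run the grip may slacken for a moment while it holds something.
It also fails if it takes over 210 s, if anything falls off the work surface, if the arm or the gripper's body presses on something with over 40 N, if the wrist force passes 120 N, or if a joint passes its speed limit or range.

## Working session

There is one attempt and no reset: what is moved stays moved. The work goes in short steps, Python scripts to look and compute and a tool call to move; the robot and the scene stay as the last step left them, time stands still between calls to the robot, and variables do not carry over. Pictures are saved under pics/ and viewed, and the job is handed in when it is done.

Besides the shell and the picture viewer there is one more tool, called after "Call:" as name(argument=value, ...), one argument or row to a line, values as JSON. move_arm: Moves the arm, as the interface text tells. Its arguments: {"type":"object","properties":{"series":{"type":"array","items":{"type":"array","items":{"type":"number"}}},"claw":{"type":"number"},"newtons":{"type":"number"}},"required":["series"]}

```bash
mkdir -p pics; ls
python3 - <<'E'
from bench import read_state, imaging, r
import cv2,numpy as np
print(read_state())
for n in ["scene","top","wrist"]:
    p,d=imaging.camera(n); cv2.imwrite(f"pics/{n}0.png",p[:,:,::-1]); np.savez(f"{n}0.npz",p=p,d=d,**imaging.get_calibration(n))
    print(n,imaging.get_calibration(n))
E
```

```text
pics
{'time': 0.0, 'joint_positions': array([ 1.21838007,  0.33285595, -0.06472281,  1.46098354,  0.02159267,
        1.3498883 , -0.08850241]), 'joint_vel': array([ 2.04401876e-03, -8.23546973e-04,  1.28080462e-03,  7.80997918e-04,
        6.29552161e-04, -2.28142639e-05, -3.52592964e-05]), 'joint_torque': array([ 1.66335772e-04, -6.23242593e+01,  2.49880267e-02, -3.89897132e+01,
       -6.12506946e-02,  3.97947198e-02,  1.66585755e-04]), 'ee_pos': array([ 0.20229629, -0.59092855,  0.22174378]), 'eef_rot': array([ 9.86429949e-01,  1.64181110e-01, -1.44668327e-04, -7.05203099e-04]), 'ft_force': array([-0.96483558,  0.18939352, -1.04058383]), 'torque': array([-0.02129054, -0.03154986, -0.0263028 ]), 'width': 0.08690184495894568}
scene {'camera_matrix': array([[483.92722344,   0.        , 318.87419848],
       [  0.        , 483.92722344, 195.4943101 ],
       [  0.        ,   0.        ,   1.        ]]), 'R': array([[-0.71477368,  0.69929815, -0.00898268],
       [ 0.57868098,  0.5841771 , -0.56909177],
       [-0.39271734, -0.41196993, -0.82222495]]), 't': array([ 0.39329327, -0.23110546,  1.69503412])}
top {'camera_matrix': array([[506.63453028,   0.        , 320.59007776],
       [  0.        , 506.63453028, 191.70569839],
       [  0.        ,   0.        ,   1.        ]]), 'R': array([[-0.02456544, -0.9996724 , -0.00718594],
       [-0.99647907,  0.0250621 , -0.08000843],
       [ 0.08016231,  0.00519519, -0.99676829]]), 't': array([-0.01075004,  0.53418976,  1.48889131])}
wrist {'camera_matrix': array([[275.50545368,   0.        , 322.13502906],
       [  0.        , 275.50545368, 203.90521184],
       [  0.        ,   0.        ,   1.        ]]), 'R': array([[ 0.32498408, -0.94571785, -0.00175695],
       [-0.9110954 , -0.31358352,  0.26752674],
       [-0.25355576, -0.08534119, -0.96354883]]), 't': array([-0.62575235, -0.03412803,  0.39138308])}
```

View pics/top0.png

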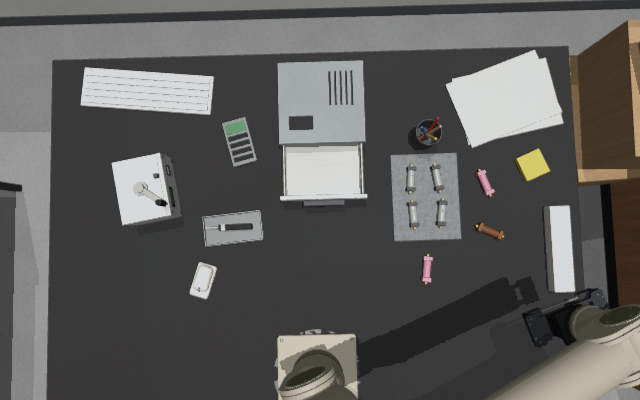

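View pics/scene0.png

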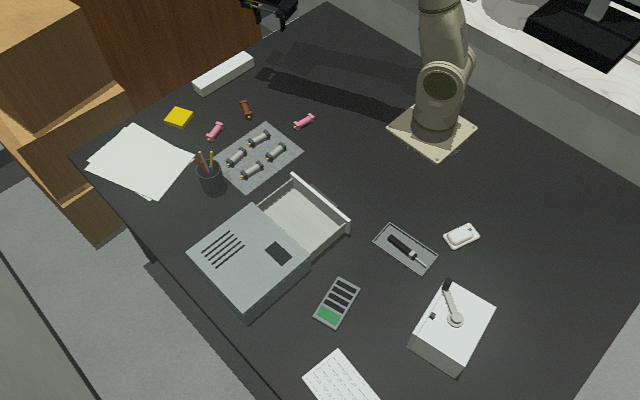

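View pics/wrist0.png

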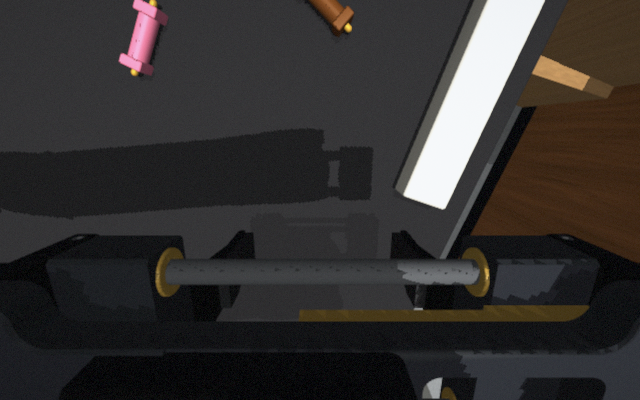

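The top view shows the four grey cylinders at about (411,179), (437,178), (413,214) and (441,213). The drawer is at (323,170), the valve box at (147,190), the tray with the stylus at (233,228) and the pen cup at (428,132). The pink and brown ones are decoys. Next I'll measure.

```bash
cat > h.py <<'E'
import numpy as np,cv2
from scipy.spatial.transform import Rotation as Ro
def cloud(p,d,c):
    K=c['camera_matrix'];v,u=np.indices(d.shape)
    P=np.stack([(u-K[0,2])/K[0,0]*d,(v-K[1,2])/K[1,1]*d,d],-1)
    return (P-c['t'])@c['R']
def load(f):
    z=np.load(f);return z['p'],z['d'],{k:z[k] for k in('camera_matrix','R','t')}
def snap(n,f=None):
    from bench import imaging
    c=imaging.get_calibration(n);p,d=imaging.camera(n)
    if f: np.savez(f,p=p,d=d,**c)
    return p,d,c
def cyls(p,d,c,zlo=0.006,zhi=0.05,box=None):
    """grey/bright blobs of cylinders on mat"""
    W=cloud(p,d,c);m=(d>0)&(W[...,2]>zlo)&(W[...,2]<zhi)
    if box is not None: m&=(W[...,0]>box[0])&(W[...,0]<box[1])&(W[...,1]>box[2])&(W[...,1]<box[3])
    n,l,s,ce=cv2.connectedComponentsWithStats(m.astype(np.uint8))
    out=[]
    for i in range(1,n):
        if s[i,4]<40: continue
        q=W[l==i];(a,b),(w,h),ang=cv2.minAreaRect(q[:,:2].astype(np.float32)*1000)
        if w<h: w,h,ang=h,w,ang+90
        px=p[l==i].mean(0).round()
        out.append((a/1000,b/1000,w,h,ang,np.percentile(q[:,2],95),ce[i].round(),px,s[i,4]))
    return out
def show(p,d,c,f,u0,v0,u1,v1,k):
    im=cv2.resize(p[v0:v1,u0:u1,::-1],None,fx=k,fy=k,interpolation=cv2.INTER_CUBIC);cv2.imwrite(f,im)
E
python3 - <<'E'
from h import *
np.set_printoptions(precision=3,suppress=True)
t=load('top0.npz');
W=cloud(*t)
for o in cyls(*t,box=(-.1,1,-.85,.75),zlo=.008,zhi=.2): print(o[0].__round__(3),round(o[1],3),[round(float(x),3) for x in o[2:6]],*o[6:])
show(*t,'pics/t1.png',90,50,290,300,3);show(*t,'pics/t2.png',270,50,510,290,3)
s=load('scene0.npz');show(*s,'pics/s1.png',360,200,560,400,3)
E
```

```text
0.714 -0.029 [445.697, 267.745, 178.188, 0.09] [322. 131.] [170. 174. 173.] 11829
0.859 0.5 [402.174, 122.344, 84.334, 0.02] [147.  90.] [208. 210. 211.] 4742
0.848 -0.494 [54.33, 27.729, 35.09, 0.013] [472.  86.] [215. 217. 215.] 55
0.694 0.221 [142.096, 78.676, 14.537, 0.02] [239. 141.] [107. 117. 111.] 1108
0.694 -0.335 [77.639, 75.928, 45.394, 0.144] [427. 133.] [58. 50. 48.] 624
0.6 -0.659 [78.742, 76.261, 113.185, 0.026] [532. 164.] [202. 191. 100.] 671
0.55 0.484 [182.702, 150.345, 9.726, 0.126] [146. 189.] [182. 184. 184.] 3872
0.57 -0.373 [86.266, 34.681, 14.821, 0.029] [437. 177.] [136. 135. 131.] 221
0.567 -0.294 [86.881, 25.53, 176.341, 0.031] [410. 178.] [137. 137. 132.] 216
0.55 -0.514 [87.83, 28.609, 17.365, 0.029] [484. 182.] [183. 134. 148.] 223
0.462 -0.297 [87.288, 27.138, 4.063, 0.03] [413. 214.] [139. 138. 134.] 212
0.463 -0.384 [87.222, 31.337, 171.35, 0.029] [441. 213.] [134. 133. 130.] 226
0.351 -0.717 [249.416, 66.119, 0.323, 0.049] [559. 248.] [187. 188. 188.] 2188
0.435 0.243 [178.796, 94.23, 95.714, 0.025] [232. 227.] [111. 112. 113.] 532
0.406 -0.521 [89.723, 26.062, 66.615, 0.029] [490. 231.] [115.  80.  55.] 226
0.301 -0.33 [88.098, 25.715, 172.754, 0.029] [426. 268.] [186. 137. 152.] 223
0.28 0.333 [103.184, 59.184, 163.987, 0.035] [203. 280.] [199. 199. 196.] 639
0.029 -0.001 [234.962, 181.205, 88.253, 0.18] [318. 356.] [140. 135. 123.] 3005
```

View pics/t1.png

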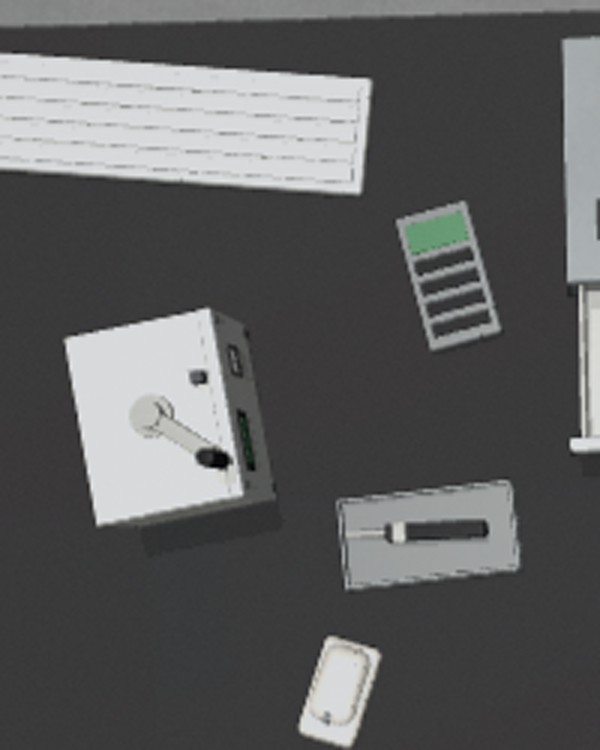

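View pics/t2.png

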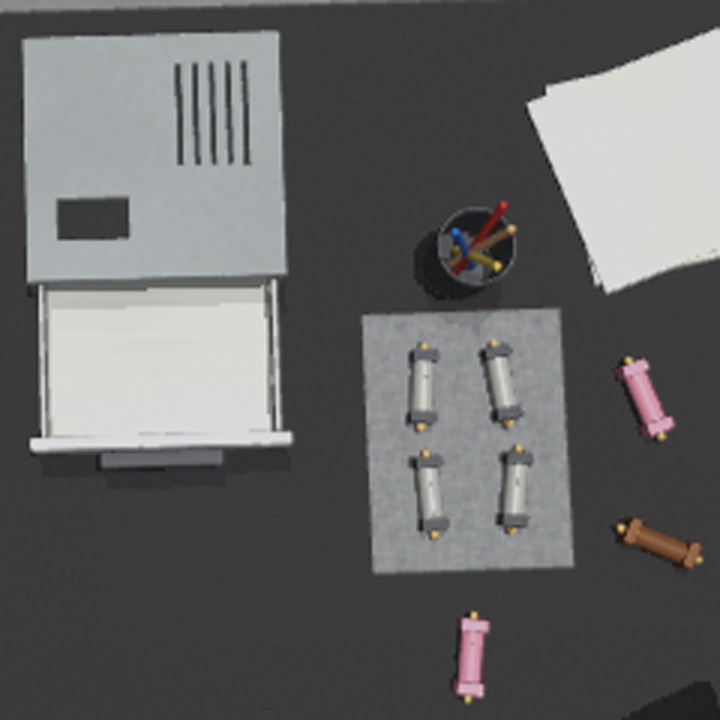

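View pics/s1.png

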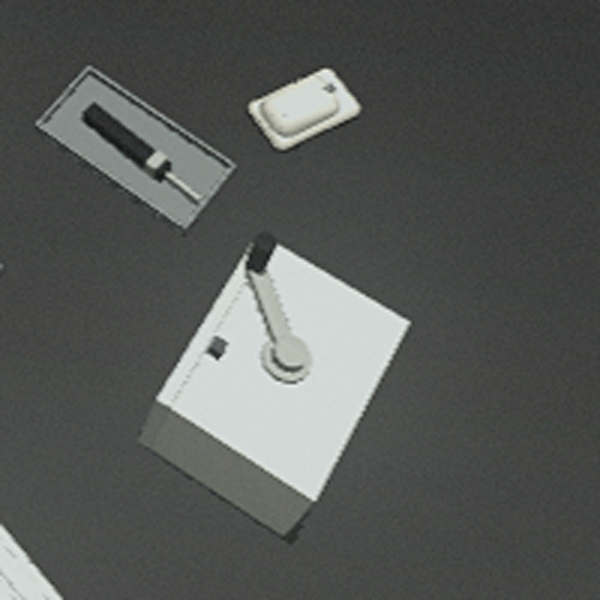

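The crops confirm this. The lever knob is at about (160,202) in the full image, and the stylus lies in its tray with the pin towards the valve box (+y). Two features show on the panel, so I'll inspect the recess later with the wrist camera. Next I'll fit precise poses.

```bash
cat >> h.py <<'E'
def rect(W,m,minpx=15):
    n,l,s,ce=cv2.connectedComponentsWithStats(m.astype(np.uint8));o=[]
    for i in range(1,n):
        if s[i,4]<minpx: continue
        q=W[l==i];(a,b),(w,h),ang=cv2.minAreaRect(q[:,:2].astype(np.float32)*1000)
        if w<h: w,h,ang=h,w,ang+90
        if ang>90: ang-=180
        o.append([round(float(x),1) for x in (a,b,w,h,ang)]+[round(float(np.median(q[:,2])),4),int(s[i,4]),ce[i].round(0).tolist()])
    return o
def inbox(W,x0,x1,y0,y1,z0,z1):
    return (W[...,0]>x0)&(W[...,0]<x1)&(W[...,1]>y0)&(W[...,1]<y1)&(W[...,2]>z0)&(W[...,2]<z1)
E
python3 - <<'E'
from h import *
t=load('top0.npz');W=cloud(*t);ok=t[1]>0
def R(name,*b,mp=15):
    print(name); 
    for o in rect(W,ok&inbox(W,*b),mp): print('  ',o)
R('cab',.45,1,-.2,.2,.082,.1)
R('drawerfront',.4,.6,-.2,.2,.072,.09)
R('pull',.4,.6,-.2,.2,.05,.072)
R('floor',.4,.75,-.2,.2,.015,.03,mp=60)
R('valve',.4,.7,.3,.7,.1,.114)
R('knob',.4,.7,.3,.7,.135,.2,mp=5)
R('arm',.4,.7,.3,.7,.116,.132,mp=5)
R('tray',.3,.55,.1,.4,-.01,.0145,mp=400)
R('stylus',.34,.5,.17,.31,.0165,.05,mp=5)
R('cyl',.4,.65,-.45,-.25,.018,.05)
R('cup',.6,.8,-.45,-.25,.02,.2)
E
```

```text
cab
   [790.9, -31.0, 249.7, 241.0, -89.8, 0.0864, 6256, [321.0, 102.0]]
   [515.3, -32.3, 248.6, 12.1, -89.8, 0.0851, 269, [324.0, 196.0]]
drawerfront
   [515.2, -32.4, 248.7, 14.1, 89.9, 0.0837, 373, [323.0, 196.0]]
pull
   [561.1, -144.4, 76.4, 4.2, 0.3, 0.0666, 46, [362.0, 179.0]]
   [547.4, 80.3, 47.9, 2.6, -0.5, 0.0608, 30, [285.0, 187.0]]
   [500.8, -32.0, 119.0, 18.6, 89.9, 0.0666, 264, [323.0, 202.0]]
floor
   [604.2, -31.5, 223.1, 155.9, -89.8, 0.0219, 3744, [323.0, 169.0]]
valve
   [549.9, 481.6, 181.8, 142.9, 10.5, 0.1096, 2628, [140.0, 188.0]]
knob
   [506.2, 414.9, 18.0, 16.3, 42.1, 0.1658, 58, [159.0, 202.0]]
arm
   [584.3, 435.5, 12.7, 12.5, 7.1, 0.1239, 27, [155.0, 175.0]]
   [533.2, 459.8, 89.2, 36.5, 51.9, 0.1262, 197, [145.0, 191.0]]
   [504.8, 407.4, 12.0, 2.8, -6.2, 0.1277, 8, [165.0, 203.0]]
tray
   [425.0, 250.0, 299.9, 250.0, -90.0, 0.0008, 7784, [231.0, 230.0]]
stylus
   [437.3, 233.9, 98.5, 17.6, -88.9, 0.0216, 191, [235.0, 226.0]]
cyl
   [572.4, -373.1, 78.9, 28.2, 9.1, 0.0233, 174, [437.0, 177.0]]
   [568.2, -294.1, 78.1, 24.7, -2.9, 0.0247, 167, [411.0, 178.0]]
   [463.1, -381.6, 73.8, 26.5, -7.9, 0.0243, 178, [442.0, 212.0]]
   [459.5, -297.3, 75.3, 27.1, 4.1, 0.0247, 171, [413.0, 214.0]]
cup
   [692.3, -336.1, 74.4, 74.3, 55.8, 0.0795, 554, [427.0, 133.0]]
   [603.7, -295.4, 24.0, 6.9, -89.0, 0.0264, 17, [411.0, 166.0]]
   [602.5, -367.5, 24.1, 6.3, -82.0, 0.0252, 16, [436.0, 165.0]]
```

```bash
cat > plan.py <<'E'
import sys,json
from h import *
from bench import read_state
def rel(s,T):
    """T: world x,y,z,yaw(deg) of tool x -> tool shift & roll"""
    Rm=Ro.from_quat(s['eef_rot']).as_matrix();dx=Rm.T@(np.array(T[:3])-s['ee_pos'])
    yaw=np.arctan2(Rm[1,0],Rm[0,0]);dr=-(np.deg2rad(T[3])-yaw);dr=(dr+np.pi)%(2*np.pi)-np.pi
    return [round(float(v),4) for v in dx]+[round(float(dr),3)]
s=read_state();Rm=Ro.from_quat(s['eef_rot']).as_matrix()
print('t',round(s['time'],2),'p',s['ee_pos'].round(4),'yaw',round(np.degrees(np.arctan2(Rm[1,0],Rm[0,0])),1),'w',round(s['width'],4),'F',s['ft_force'].round(1),'q',s['joint_positions'].round(2))
for a in sys.argv[1:]: T=[float(v) for v in a.split(',')];r_=rel(s,T);print(a,'->',r_,'rows',int(np.ceil(max(np.linalg.norm(r_[:3])/.05,abs(r_[3])/.15))))
E
python3 plan.py .461,-.297,.1,4 .461,-.297,.1055,4
python3 - <<'E'
from h import *
t=load('top0.npz');W=cloud(*t)
m=(t[1]>0)&inbox(W,.41,.63,-.42,-.25,-.01,.006); print('mat z',np.median(W[m][:,2]))
hsv=cv2.cvtColor(t[0],cv2.COLOR_RGB2HSV);g=(hsv[...,1]>90)&inbox(W,.40,.64,-.43,-.25,0,.04)
for o in rect(W,g,3):print(o)
E
```

```text
t 0.15 p [ 0.2023 -0.5911  0.2219] yaw 18.9 w 0.0868 F [ 0.   0.1 -0.8] q [ 1.22  0.33 -0.06  1.46  0.02  1.35 -0.09]
.461,-.297,.1,4 -> [0.34, -0.1943, 0.1221, 0.26] rows 9
.461,-.297,.1055,4 -> [0.34, -0.1943, 0.1166, 0.26] rows 9
mat z 0.0003758569883029036
[609.4, -367.0, 4.4, 2.8, 52.5, 0.0172, 3, [434.0, 164.0]]
[608.0, -297.5, 4.6, 3.4, 49.6, 0.0159, 4, [411.0, 165.0]]
[526.9, -291.3, 7.2, 5.8, -84.6, 0.0132, 8, [410.0, 192.0]]
[529.1, -377.9, 7.0, 2.9, 89.0, 0.0141, 6, [439.0, 190.0]]
[502.3, -386.3, 7.4, 3.5, -25.0, 0.0153, 5, [442.0, 199.0]]
[501.0, -294.3, 3.1, 3.0, 89.5, 0.0171, 4, [412.0, 200.0]]
[420.4, -299.9, 4.0, 1.8, 26.0, 0.0165, 4, [414.0, 228.0]]
[421.6, -376.0, 6.1, 3.0, 88.2, 0.0163, 6, [440.0, 226.0]]
```

Call:
move_arm(
  series=[
    [0.34,-0.194,0.12,0.26],
    [0.34,-0.194,0.12,0.26],
    [0.34,-0.194,0.12,0.26],
    [0.34,-0.194,0.12,0.26],
    [0.34,-0.194,0.12,0.26],
    [0.34,-0.194,0.12,0.26],
    [0.34,-0.194,0.12,0.26],
    [0.34,-0.194,0.12,0.26],
    [0.34,-0.194,0.12,0.26],
    [0.34,-0.194,0.12,0.26],
    [0.34,-0.194,0.12,0.26],
  ],
  claw=0.2,
  newtons=40,
)

```text
time: 1.25
ee_pos: [0.4605, -0.2989, 0.1027]
eef_rot: [0.999, 0.034, -0.0, 0.0]
ft_force: [-0.8, -0.4, 0.9]
width: 0.052
```

```bash
python3 plan.py .461,-.297,.006,4
python3 - <<'E'
from h import *
p,d,c=snap('wrist','w1.npz');cv2.imwrite('pics/w1.png',p[:,:,::-1])
E
```

```text
t 1.25 p [ 0.4605 -0.2989  0.1027] yaw 3.9 w 0.052 F [-0.8 -0.4  0.9] q [ 0.73  0.28 -0.27  1.8   0.09  1.08 -1.08]
.461,-.297,.006,4 -> [0.0007, -0.0019, 0.0967, -0.001] rows 2
```

View pics/w1.png

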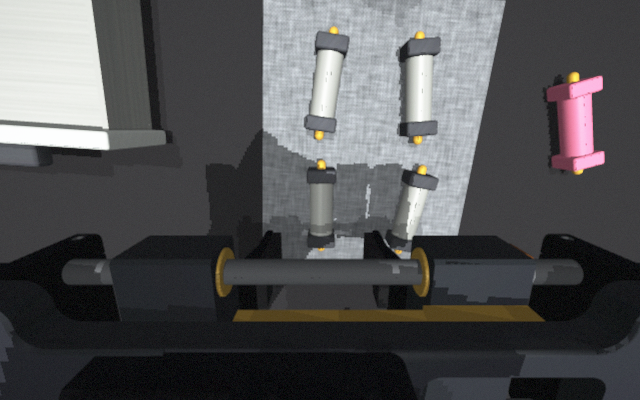

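Cylinder D at (320,205) is centred between the fingers. I'll descend and grip it.

Call:
move_arm(
  series=[
    [0.001,-0.001,0.04,0],
    [0.001,-0.001,0.07,0],
    [0.001,-0.001,0.09,0],
    [0.001,-0.001,0.097,0],
    [0.001,-0.001,0.097,0],
  ],
)

```text
time: 1.8
ee_pos: [0.4612, -0.2977, 0.0053]
eef_rot: [0.999, 0.034, -0.001, -0.0]
ft_force: [0.6, -0.3, 0.2]
width: 0.0524
```

Call:
move_arm(
  series=[
    [0,0,0,0],
    [0,0,0,0],
    [0,0,0,0],
    [0,0,0,0],
    [0,0,0,0],
    [0,0,0,0],
  ],
  claw=-1,
  newtons=40,
)

```text
time: 2.4
ee_pos: [0.4624, -0.2969, 0.006]
eef_rot: [0.999, 0.035, 0.0, 0.0]
ft_force: [-0.6, 1.0, 4.7]
width: 0.0206
```

Call:
move_arm(
  series=[
    [0,0,-0.03,0],
    [0,0,-0.08,0],
    [0,0,-0.13,0],
    [0,0,-0.15,0],
    [0,0,-0.15,0],
  ],
)

```text
time: 2.9
ee_pos: [0.4638, -0.2974, 0.1591]
eef_rot: [0.999, 0.035, 0.002, 0.002]
ft_force: [0.1, 1.0, -1.2]
width: 0.0206
```

```bash
python3 plan.py .59,-.104,.155,0 .59,-.104,.03,0
```

```text
t 2.9 p [ 0.4638 -0.2974  0.1591] yaw 4.0 w 0.0206 F [ 0.1  1.  -1.2] q [ 0.73  0.23 -0.28  1.74  0.07  1.18 -1.07]
.59,-.104,.155,0 -> [0.1393, -0.1842, 0.004, 0.07] rows 5
.59,-.104,.03,0 -> [0.1387, -0.1846, 0.129, 0.07] rows 6
```

Call:
move_arm(
  series=[
    [0.14,-0.184,0.0,0.07],
    [0.14,-0.184,0.0,0.07],
    [0.14,-0.184,0.0,0.07],
    [0.14,-0.184,0.0,0.07],
    [0.14,-0.184,0.0,0.07],
    [0.14,-0.184,0.0,0.07],
    [0.14,-0.184,0.0,0.07],
    [0.14,-0.184,0.0,0.07],
  ],
)

```text
time: 3.7
ee_pos: [0.588, -0.1047, 0.1543]
eef_rot: [1.0, -0.001, -0.001, 0.0]
ft_force: [0.2, -0.4, -1.5]
width: 0.021
```

```bash
python3 plan.py .59,-.104,.03,0
python3 - <<'E'
from h import *
p,d,c=snap('wrist','w2.npz');cv2.imwrite('pics/w2.png',p[:,:,::-1])
E
```

```text
t 3.7 p [ 0.588  -0.1047  0.1543] yaw -0.1 w 0.021 F [ 0.2 -0.4 -1.5] q [ 0.42  0.35 -0.39  1.61  0.14  1.22 -1.58]
.59,-.104,.03,0 -> [0.0022, -0.0008, 0.1243, -0.002] rows 3
```

View pics/w2.png

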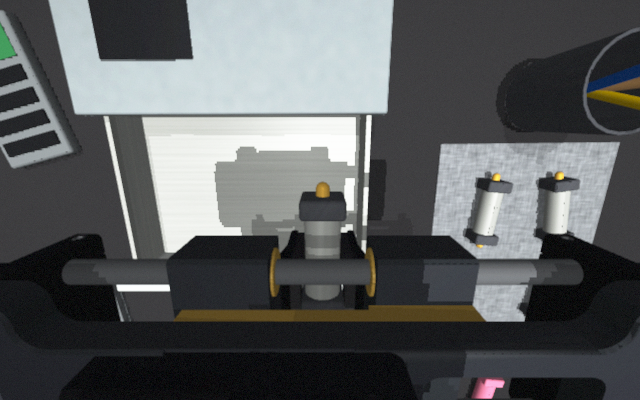

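The cylinder is held straight at (322,245), over the drawer near its right wall.

Call:
move_arm(
  series=[
    [0,0,0.04,0],
    [0,0,0.075,0],
    [0,0,0.1,0],
    [0,0,0.115,0],
    [0,0,0.123,0],
    [0,0,0.125,0],
    [0,0,0.125,0],
  ],
)

```text
time: 4.45
ee_pos: [0.5896, -0.1036, 0.0314]
eef_rot: [1.0, -0.0, 0.001, 0.0]
ft_force: [0.5, 0.1, -0.9]
width: 0.0211
```

Call:
move_arm(
  series=[
    [0,0,0,0],
    [0,0,0,0],
    [0,0,0,0],
    [0,0,0,0],
  ],
  claw=-0.18,
)

```text
time: 4.85
ee_pos: [0.5893, -0.1033, 0.031]
eef_rot: [1.0, -0.0, 0.0, 0.0]
ft_force: [0.6, 0.0, -0.4]
width: 0.0347
```

Call:
move_arm(
  series=[
    [0,0,-0.03,0],
    [0,0,-0.07,0],
    [0,0,-0.11,0],
    [0,0,-0.13,0],
    [0,0,-0.13,0],
  ],
)

```text
time: 5.35
ee_pos: [0.5909, -0.1034, 0.1645]
eef_rot: [1.0, -0.0, 0.003, 0.001]
ft_force: [-0.0, 0.3, -0.3]
width: 0.0357
```

```bash
python3 plan.py .462,-.381,.1,-7.3
python3 - <<'E'
from h import *
p,d,c=snap('top','t2.npz');show(p,d,c,'pics/t2b.png',270,50,510,290,3)
W=cloud(p,d,c)
for o in rect(W,(d>0)&inbox(W,.4,.65,-.45,-.25,.018,.04)):print(o)
E
```

```text
t 5.35 p [ 0.5909 -0.1034  0.1645] yaw -0.0 w 0.0357 F [-0.   0.3 -0.3] q [ 0.42  0.34 -0.4   1.6   0.14  1.23 -1.57]
.462,-.381,.1,-7.3 -> [-0.1293, 0.2775, 0.064, 0.127] rows 7
[571.1, -372.5, 83.2, 25.5, 6.9, 0.0236, 175, [437.0, 177.0]]
[569.3, -293.0, 76.4, 26.5, -2.3, 0.0237, 161, [411.0, 178.0]]
[461.2, -380.3, 77.0, 26.4, -8.3, 0.0238, 181, [442.0, 212.0]]
```

View pics/t2b.png

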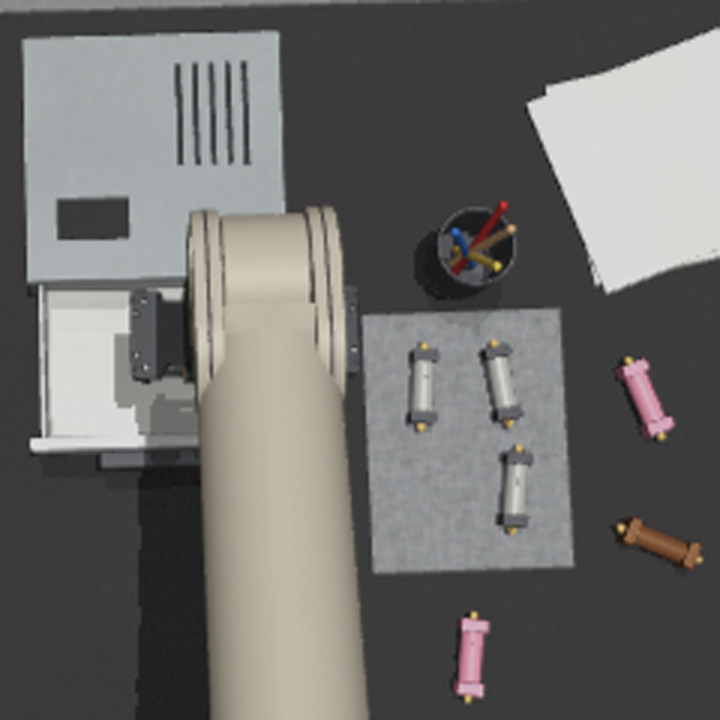

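The three remaining cylinders haven't moved. Next is C at (.462,-.381).

Call:
move_arm(
  series=[
    [-0.129,0.2775,0.064,0.127],
    [-0.129,0.2775,0.064,0.127],
    [-0.129,0.2775,0.064,0.127],
    [-0.129,0.2775,0.064,0.127],
    [-0.129,0.2775,0.064,0.127],
    [-0.129,0.2775,0.064,0.127],
    [-0.129,0.2775,0.064,0.127],
    [-0.129,0.2775,0.064,0.127],
    [-0.129,0.2775,0.064,0.127],
    [-0.129,0.2775,0.064,0.127],
  ],
  claw=0.2,
)

```text
time: 6.4
ee_pos: [0.4613, -0.3787, 0.0965]
eef_rot: [0.998, -0.062, 0.0, -0.0]
ft_force: [0.1, -0.1, -0.4]
width: 0.0525
```

```bash
python3 plan.py .462,-.381,.006,-7.3
python3 - <<'E'
from h import *
p,d,c=snap('wrist','w3.npz');cv2.imwrite('pics/w3.png',p[:,:,::-1])
E
```

```text
t 6.4 p [ 0.4613 -0.3787  0.0965] yaw -7.1 w 0.0525 F [ 0.1 -0.1 -0.4] q [ 0.8   0.38 -0.23  1.68  0.09  1.1  -1.15]
.462,-.381,.006,-7.3 -> [0.0009, 0.0023, 0.0905, 0.003] rows 2
```

View pics/w3.png

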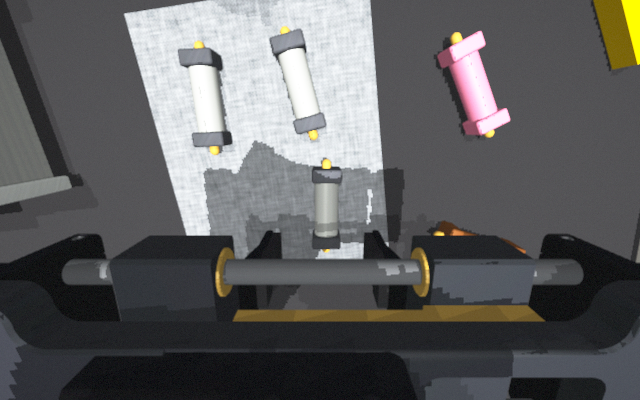

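C is centred at (326,205).

Call:
move_arm(
  series=[
    [0.001,0.002,0.04,0],
    [0.001,0.002,0.07,0],
    [0.001,0.002,0.087,0],
    [0.001,0.002,0.091,0],
    [0.001,0.002,0.091,0],
  ],
)

```text
time: 6.95
ee_pos: [0.4613, -0.382, 0.0057]
eef_rot: [0.998, -0.063, -0.0, -0.0]
ft_force: [0.9, -0.0, 1.2]
width: 0.0522
```

Call:
move_arm(
  series=[
    [0,0,0,0],
    [0,0,0,0],
    [0,0,0,0],
    [0,0,0,0],
    [0,0,0,0],
  ],
  claw=-1,
)

```text
time: 7.45
ee_pos: [0.4609, -0.383, 0.0059]
eef_rot: [0.998, -0.064, 0.0, 0.0]
ft_force: [-0.4, 0.2, 2.5]
width: 0.0206
```

Call:
move_arm(
  series=[
    [0,0,-0.03,0],
    [0,0,-0.08,0],
    [0,0,-0.13,0],
    [0,0,-0.15,0],
    [0,0,-0.15,0],
  ],
)

```text
time: 7.95
ee_pos: [0.4623, -0.384, 0.1595]
eef_rot: [0.998, -0.064, 0.003, 0.002]
ft_force: [0.4, -0.4, -1.2]
width: 0.0209
```

```bash
python3 plan.py .59,-.056,.155,0
```

```text
t 7.95 p [ 0.4623 -0.384   0.1595] yaw -7.3 w 0.0209 F [ 0.4 -0.4 -1.2] q [ 0.8   0.33 -0.23  1.61  0.08  1.21 -1.14]
.59,-.056,.155,0 -> [0.085, -0.3416, 0.0038, -0.127] rows 8
```

Call:
move_arm(
  series=[
    [0.085,-0.3415,0.002,-0.127],
    [0.085,-0.3415,0.002,-0.127],
    [0.085,-0.3415,0.002,-0.127],
    [0.085,-0.3415,0.002,-0.127],
    [0.085,-0.3415,0.002,-0.127],
    [0.085,-0.3415,0.002,-0.127],
    [0.085,-0.3415,0.002,-0.127],
    [0.085,-0.3415,0.002,-0.127],
    [0.085,-0.3415,0.002,-0.127],
    [0.085,-0.3415,0.002,-0.127],
  ],
)

```text
time: 8.95
ee_pos: [0.5875, -0.0565, 0.1523]
eef_rot: [1.0, -0.001, -0.001, 0.0]
ft_force: [-0.4, -0.5, -1.9]
width: 0.0207
```

```bash
python3 plan.py .59,-.056,.03,0
python3 - <<'E'
from h import *
p,d,c=snap('wrist','w4.npz');cv2.imwrite('pics/w4.png',p[:,:,::-1])
E
```

```text
t 8.95 p [ 0.5875 -0.0565  0.1523] yaw -0.1 w 0.0207 F [-0.4 -0.5 -1.9] q [ 0.37  0.34 -0.43  1.63  0.15  1.21 -1.66]
.59,-.056,.03,0 -> [0.0028, -0.0006, 0.1223, -0.002] rows 3
```

View pics/w4.png

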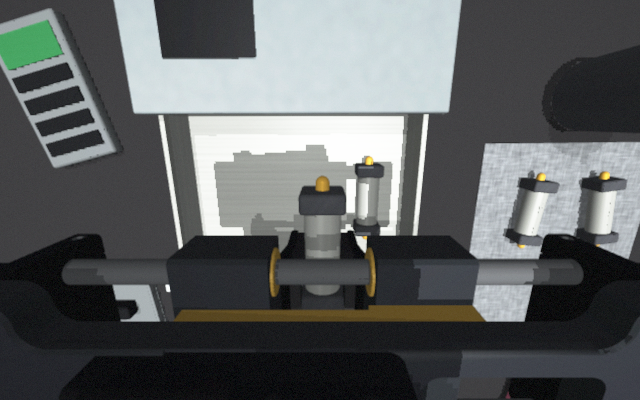

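The first cylinder lies flat at (368,200) and C is still in the grip at (322,240). I'll lower C into the next slot.

Call:
move_arm(
  series=[
    [0.003,0,0.04,0],
    [0.003,0,0.075,0],
    [0.003,0,0.1,0],
    [0.003,0,0.115,0],
    [0.003,0,0.121,0],
    [0.003,0,0.123,0],
    [0.003,0,0.123,0],
  ],
)

```text
time: 9.7
ee_pos: [0.5921, -0.0552, 0.0316]
eef_rot: [1.0, -0.0, 0.001, 0.0]
ft_force: [0.3, -0.5, -0.7]
width: 0.0207
```

Call:
move_arm(
  series=[
    [0,0,0,0],
    [0,0,0,0],
    [0,0,0,0],
    [0,0,0,0],
  ],
  claw=-0.18,
)

```text
time: 10.1
ee_pos: [0.5916, -0.0549, 0.031]
eef_rot: [1.0, -0.0, 0.0, 0.0]
ft_force: [0.2, 0.1, 0.7]
width: 0.0346
```

Call:
move_arm(
  series=[
    [0,0,-0.03,0],
    [0,0,-0.07,0],
    [0,0,-0.11,0],
    [0,0,-0.13,0],
    [0,0,-0.13,0],
  ],
)

```text
time: 10.6
ee_pos: [0.5933, -0.0549, 0.1644]
eef_rot: [1.0, -0.0, 0.003, 0.0]
ft_force: [0.6, 0.2, 0.3]
width: 0.0357
```

```bash
python3 - <<'E'
from h import *
p,d,c=snap('top','t3.npz')
W=cloud(p,d,c)
for o in rect(W,(d>0)&inbox(W,.4,.65,-.45,-.25,.018,.04)):print(o)
E
python3 plan.py .569,-.294,.1,-4
```

```text
[569.3, -372.3, 85.6, 28.4, 6.8, 0.0238, 179, [437.0, 177.0]]
[566.3, -294.4, 81.0, 27.6, -5.7, 0.0234, 181, [411.0, 178.0]]
t 10.65 p [ 0.5922 -0.0549  0.1621] yaw -0.0 w 0.0353 F [-1.   0.  -0.3] q [ 0.37  0.34 -0.44  1.61  0.15  1.23 -1.66]
.569,-.294,.1,-4 -> [-0.0233, 0.239, 0.0622, 0.07] rows 5
```

Call:
move_arm(
  series=[
    [-0.023,0.239,0.0,0.07],
    [-0.023,0.239,0.0,0.07],
    [-0.023,0.239,0.03,0.07],
    [-0.023,0.239,0.062,0.07],
    [-0.023,0.239,0.062,0.07],
    [-0.023,0.239,0.062,0.07],
    [-0.023,0.239,0.062,0.07],
    [-0.023,0.239,0.062,0.07],
    [-0.023,0.239,0.062,0.07],
  ],
  claw=0.2,
)

```text
time: 11.55
ee_pos: [0.5693, -0.2919, 0.0991]
eef_rot: [0.999, -0.034, 0.001, -0.0]
ft_force: [-0.3, -0.3, 0.2]
width: 0.0524
```

```bash
python3 plan.py .568,-.294,.006,-4.4
python3 - <<'E'
from h import *
p,d,c=snap('wrist','w5.npz');cv2.imwrite('pics/w5.png',p[:,:,::-1])
E
```

```text
t 11.55 p [ 0.5693 -0.2919  0.0991] yaw -3.9 w 0.0524 F [-0.3 -0.3  0.2] q [ 0.64  0.47 -0.31  1.55  0.15  1.14 -1.34]
.568,-.294,.006,-4.4 -> [-0.0013, 0.0022, 0.0931, 0.009] rows 2
```

View pics/w5.png

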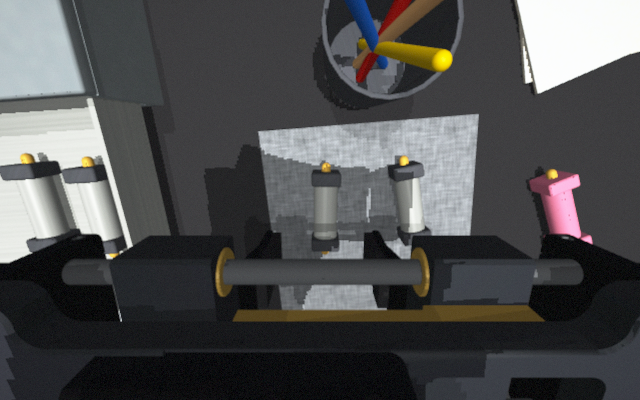

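Run:
```python
from bench import imaging,read_state
c=imaging.get_calibration('wrist');print(-c['R'].T@c['t']-read_state()['ee_pos'])
from h import *
t=load('top0.npz');W=cloud(*t);m=(t[1]>0)&inbox(W,.6,.8,-.42,-.25,.02,.25);q=W[m];print(q.min(0),q.max(0))
```

```text
[ 0.07265661 -0.00641115  0.16329257]
[ 0.60009558 -0.37934868  0.0202264 ] [ 0.73036886 -0.2834131   0.16643626]
```

Call:
move_arm(
  series=[
    [-0.002,0.002,0.04,0.009],
    [-0.002,0.002,0.07,0.009],
    [-0.002,0.002,0.088,0.009],
    [-0.002,0.002,0.093,0.009],
    [-0.002,0.002,0.093,0.009],
  ],
)

```text
time: 12.1
ee_pos: [0.5664, -0.295, 0.0057]
eef_rot: [0.999, -0.039, -0.0, -0.0]
ft_force: [-0.0, -0.2, 1.0]
width: 0.052
```

Call:
move_arm(
  series=[
    [0,0,0,0],
    [0,0,0,0],
    [0,0,0,0],
    [0,0,0,0],
    [0,0,0,0],
  ],
  claw=-1,
)

```text
time: 12.6
ee_pos: [0.5664, -0.2957, 0.006]
eef_rot: [0.999, -0.04, 0.0, 0.0]
ft_force: [-2.1, 0.6, 3.1]
width: 0.0211
```

Call:
move_arm(
  series=[
    [0,0,-0.03,0],
    [0,0,-0.08,0],
    [0,0,-0.13,0],
    [0,0,-0.15,0],
    [0,0,-0.15,0],
  ],
)

```text
time: 13.1
ee_pos: [0.5679, -0.2965, 0.1596]
eef_rot: [0.999, -0.04, 0.003, 0.001]
ft_force: [-0.2, 0.2, -1.0]
width: 0.0208
```

```bash
python3 plan.py .59,-.008,.155,0
```

```text
t 13.1 p [ 0.5679 -0.2965  0.1596] yaw -4.5 w 0.0208 F [-0.2  0.2 -1. ] q [ 0.64  0.42 -0.31  1.49  0.13  1.25 -1.33]
.59,-.008,.155,0 -> [-0.0009, -0.2894, 0.0039, -0.079] rows 6
```

Call:
move_arm(
  series=[
    [0.001,-0.289,0.002,-0.079],
    [0.001,-0.289,0.002,-0.079],
    [0.001,-0.289,0.002,-0.079],
    [0.001,-0.289,0.002,-0.079],
    [0.001,-0.289,0.002,-0.079],
    [0.001,-0.289,0.002,-0.079],
    [0.001,-0.289,0.002,-0.079],
    [0.001,-0.289,0.002,-0.079],
    [0.001,-0.289,0.002,-0.079],
  ],
)

```text
time: 14.0
ee_pos: [0.5895, -0.0095, 0.1523]
eef_rot: [1.0, -0.001, -0.001, 0.0]
ft_force: [-0.7, -0.1, -1.9]
width: 0.0212
```

```bash
python3 plan.py .59,-.008,.03,0
python3 - <<'E'
from h import *
p,d,c=snap('wrist','w6.npz');cv2.imwrite('pics/w6.png',p[:,:,::-1])
E
```

```text
t 14.0 p [ 0.5895 -0.0095  0.1523] yaw -0.1 w 0.0212 F [-0.7 -0.1 -1.9] q [ 0.31  0.34 -0.46  1.63  0.16  1.21 -1.75]
.59,-.008,.03,0 -> [0.0008, -0.0015, 0.1223, -0.002] rows 3
```

View pics/w6.png

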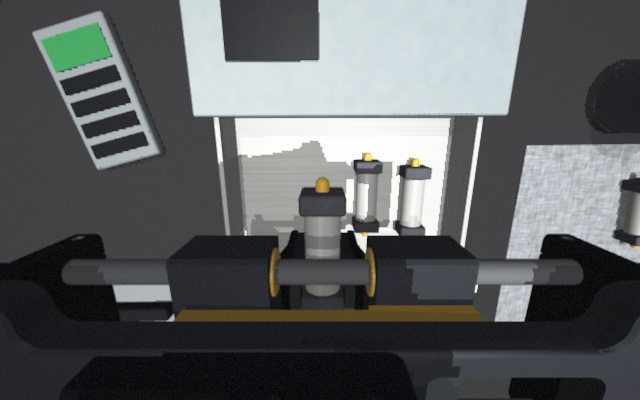

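Two cylinders lie flat side by side at (368,195) and (412,198). I'll place the third now.

Call:
move_arm(
  series=[
    [0.001,-0.001,0.04,0],
    [0.001,-0.001,0.075,0],
    [0.001,-0.001,0.1,0],
    [0.001,-0.001,0.115,0],
    [0.001,-0.001,0.121,0],
    [0.001,-0.001,0.123,0],
    [0.001,-0.001,0.123,0],
  ],
)

```text
time: 14.75
ee_pos: [0.5917, -0.007, 0.0315]
eef_rot: [1.0, -0.0, 0.001, 0.0]
ft_force: [-0.5, -0.2, -1.8]
width: 0.0209
```

Call:
move_arm(
  series=[
    [0,0,0,0],
    [0,0,0,0],
    [0,0,0,0],
    [0,0,0,0],
  ],
  claw=-0.18,
)

```text
time: 15.15
ee_pos: [0.5913, -0.0068, 0.031]
eef_rot: [1.0, -0.0, 0.0, 0.0]
ft_force: [0.6, 0.1, 0.5]
width: 0.0348
```

Call:
move_arm(
  series=[
    [0,0,-0.03,0],
    [0,0,-0.07,0],
    [0,0,-0.11,0],
    [0,0,-0.13,0],
    [0,0,-0.13,0],
  ],
)

```text
time: 15.65
ee_pos: [0.5929, -0.0066, 0.1644]
eef_rot: [1.0, -0.0, 0.003, 0.0]
ft_force: [-0.7, -0.3, -0.8]
width: 0.0355
```

```bash
python3 - <<'E'
from h import *
p,d,c=snap('top','t4.npz')
W=cloud(p,d,c)
for o in rect(W,(d>0)&inbox(W,.4,.65,-.5,-.2,.018,.04)):print(o)
E
python3 plan.py .566,-.373,.1,8
```

```text
[570.8, -372.5, 75.9, 27.1, 9.6, 0.024, 173, [437.0, 177.0]]
[574.0, -496.8, 17.7, 10.0, 19.7, 0.0272, 16, [479.0, 174.0]]
[418.6, -491.3, 26.6, 15.4, -0.7, 0.0241, 45, [480.0, 227.0]]
t 15.7 p [ 0.5919 -0.0067  0.1621] yaw -0.0 w 0.0359 F [ 0.4 -0.6 -0.6] q [ 0.31  0.34 -0.46  1.61  0.16  1.23 -1.75]
.566,-.373,.1,8 -> [-0.026, 0.3663, 0.0622, -0.14] rows 8
```

Call:
move_arm(
  series=[
    [-0.026,0.366,0.0,-0.14],
    [-0.026,0.366,0.0,-0.14],
    [-0.026,0.366,0.0,-0.14],
    [-0.026,0.366,0.0,-0.14],
    [-0.026,0.366,0.0,-0.14],
    [-0.026,0.366,0.02,-0.14],
    [-0.026,0.366,0.062,-0.14],
    [-0.026,0.366,0.062,-0.14],
    [-0.026,0.366,0.062,-0.14],
    [-0.026,0.366,0.062,-0.14],
    [-0.026,0.366,0.062,-0.14],
    [-0.026,0.366,0.062,-0.14],
  ],
  claw=0.2,
)

```text
time: 16.9
ee_pos: [0.5661, -0.3712, 0.0995]
eef_rot: [0.997, 0.071, 0.001, 0.0]
ft_force: [0.4, 0.9, 0.5]
width: 0.0525
```

```bash
python3 plan.py .566,-.373,.006,8
python3 - <<'E'
from h import *
p,d,c=snap('wrist','w7.npz');cv2.imwrite('pics/w7.png',p[:,:,::-1])
E
```

```text
t 16.9 p [ 0.5661 -0.3712  0.0995] yaw 8.1 w 0.0525 F [0.4 0.9 0.5] q [ 0.73  0.55 -0.3   1.44  0.17  1.18 -1.02]
.566,-.373,.006,8 -> [-0.0004, 0.0017, 0.0935, 0.002] rows 2
```

View pics/w7.png

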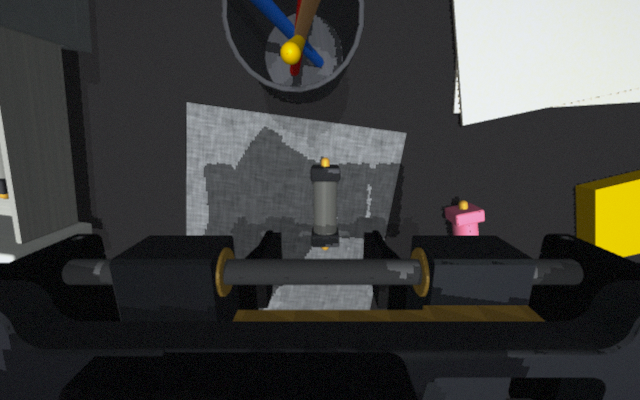

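Run:
```python
from h import *
t=load('w7.npz');W=cloud(*t)
print(W[48:54,286:296:4].reshape(-1,3).round(3)[::3])
hsv=cv2.cvtColor(t[0],cv2.COLOR_RGB2HSV)
t=load('top0.npz');W=cloud(*t);m=(t[1]>0)&inbox(W,.6,.8,-.42,-.25,.1,.25);q=W[m];print(q[q[:,0].argmin()],q[q[:,1].argmin()],q[q[:,2].argmax()])
```

```text
[[ 0.665 -0.345  0.147]
 [ 0.664 -0.345  0.149]
 [ 0.664 -0.345  0.147]
 [ 0.664 -0.345  0.147]
 [ 0.663 -0.345  0.148]
 [ 0.663 -0.345  0.147]]
[ 0.65556287 -0.33568118  0.10067093] [ 0.69713916 -0.35806986  0.15942515] [ 0.69024625 -0.35344594  0.16643626]
```

Call:
move_arm(
  series=[
    [-0.006,0.002,0.03,0],
    [-0.006,0.002,0.06,0],
    [-0.006,0.002,0.08,0],
    [-0.006,0.002,0.09,0],
    [-0.006,0.002,0.093,0],
    [-0.006,0.002,0.093,0],
  ],
)

```text
time: 17.55
ee_pos: [0.5599, -0.3755, 0.0063]
eef_rot: [0.998, 0.07, 0.0, 0.0]
ft_force: [0.3, 0.2, -0.9]
width: 0.0525
```

Call:
move_arm(
  series=[
    [0,0,0,0],
    [0,0,0,0],
    [0,0,0,0],
    [0,0,0,0],
    [0,0,0,0],
  ],
  claw=-1,
)

```text
time: 18.05
ee_pos: [0.5594, -0.3756, 0.0058]
eef_rot: [0.998, 0.07, 0.0, 0.0]
ft_force: [-0.3, -0.3, 0.9]
width: 0.0211
```

Call:
move_arm(
  series=[
    [0,0,-0.03,0],
    [0,0,-0.08,0],
    [0,0,-0.13,0],
    [0,0,-0.15,0],
    [0,0,-0.15,0],
  ],
)

```text
time: 18.55
ee_pos: [0.561, -0.3765, 0.16]
eef_rot: [0.998, 0.07, 0.003, 0.002]
ft_force: [0.2, -0.7, -0.8]
width: 0.0208
```

```bash
python3 plan.py .585,.04,.155,0
```

```text
t 18.55 p [ 0.561  -0.3765  0.16  ] yaw 8.0 w 0.0208 F [ 0.2 -0.7 -0.8] q [ 0.74  0.49 -0.31  1.39  0.15  1.28 -1.  ]
.585,.04,.155,0 -> [0.0817, -0.4091, 0.0036, 0.14] rows 9
```

Call:
move_arm(
  series=[
    [0.082,-0.409,0.002,0.14],
    [0.082,-0.409,0.002,0.14],
    [0.082,-0.409,0.002,0.14],
    [0.082,-0.409,0.002,0.14],
    [0.082,-0.409,0.002,0.14],
    [0.082,-0.409,0.002,0.14],
    [0.082,-0.409,0.002,0.14],
    [0.082,-0.409,0.002,0.14],
    [0.082,-0.409,0.002,0.14],
    [0.082,-0.409,0.002,0.14],
    [0.082,-0.409,0.002,0.14],
  ],
)

```text
time: 19.65
ee_pos: [0.5829, 0.0402, 0.1523]
eef_rot: [1.0, 0.0, -0.001, 0.0]
ft_force: [-0.3, -1.0, -1.6]
width: 0.0209
```

```bash
python3 plan.py .585,.04,.03,0
python3 - <<'E'
from h import *
p,d,c=snap('wrist','w8.npz');cv2.imwrite('pics/w8.png',p[:,:,::-1])
E
```

```text
t 19.65 p [0.5829 0.0402 0.1523] yaw 0.0 w 0.0209 F [-0.3 -1.  -1.6] q [ 0.25  0.33 -0.48  1.64  0.16  1.21 -1.84]
.585,.04,.03,0 -> [0.0023, 0.0001, 0.1223, 0.0] rows 3
```

View pics/w8.png

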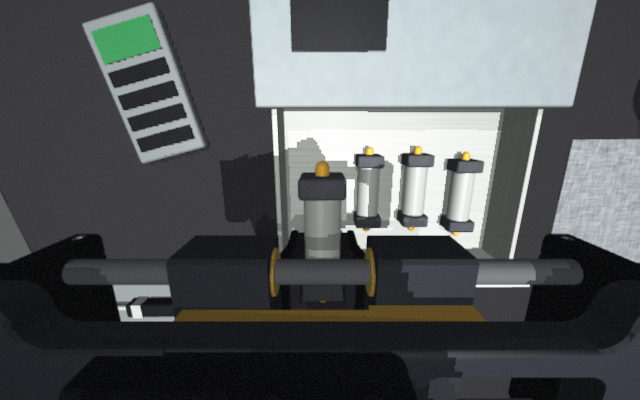

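Three cylinders lie flat at (368,190), (414,188) and (460,195). I'll lower the fourth next to the left wall.

Call:
move_arm(
  series=[
    [0.002,0.001,0.04,0],
    [0.002,0.001,0.075,0],
    [0.002,0.001,0.1,0],
    [0.002,0.001,0.115,0],
    [0.002,0.001,0.121,0],
    [0.002,0.001,0.123,0],
    [0.002,0.001,0.123,0],
  ],
)

```text
time: 20.4
ee_pos: [0.5862, 0.0396, 0.0315]
eef_rot: [1.0, -0.0, 0.001, 0.0]
ft_force: [-0.5, 0.1, -0.9]
width: 0.0208
```

Call:
move_arm(
  series=[
    [0,0,0,0],
    [0,0,0,0],
    [0,0,0,0],
    [0,0,0,0],
  ],
  claw=-0.18,
)

```text
time: 20.8
ee_pos: [0.5858, 0.0399, 0.031]
eef_rot: [1.0, -0.0, 0.0, 0.0]
ft_force: [0.3, 0.4, 0.1]
width: 0.0349
```

Call:
move_arm(
  series=[
    [0,0,-0.03,0],
    [0,0,-0.07,0],
    [0,0,-0.11,0],
    [0,0,-0.13,0],
    [-0.05,0,-0.13,0],
    [-0.1,0,-0.13,0],
    [-0.15,0,-0.13,0],
    [-0.16,0,-0.13,0],
    [-0.16,0,-0.13,0],
  ],
)

```text
time: 21.7
ee_pos: [0.4246, 0.0396, 0.1611]
eef_rot: [1.0, -0.0, 0.001, 0.001]
ft_force: [0.4, 0.2, 0.2]
width: 0.0358
```

```bash
python3 - <<'E'
from h import *
p,d,c=snap('top','t5.npz');W=cloud(p,d,c)
show(p,d,c,'pics/t5.png',270,50,510,290,3)
for o in rect(W,(d>0)&inbox(W,.5,.67,-.15,.09,.035,.065)):print(o)
p,d,c=snap('wrist','w9.npz');cv2.imwrite('pics/w9.png',p[:,:,::-1])
E
python3 plan.py .425,-.032,.05,0 .475,-.032,.05,0
```

```text
[624.4, -144.5, 67.7, 4.7, -0.1, 0.0533, 30, [360.0, 159.0]]
[597.1, 39.5, 85.7, 23.8, 1.1, 0.0443, 211, [298.0, 171.0]]
[593.2, -6.2, 86.7, 23.7, -1.4, 0.0453, 206, [314.0, 171.0]]
[594.3, -54.7, 85.3, 24.0, 1.0, 0.0447, 213, [330.0, 171.0]]
[587.7, -103.1, 86.7, 24.0, -2.0, 0.0452, 202, [347.0, 172.0]]
[562.8, 80.0, 78.7, 2.4, -1.1, 0.0508, 32, [285.0, 182.0]]
[509.5, 67.0, 42.6, 0.6, 89.9, 0.0519, 16, [290.0, 200.0]]
t 21.8 p [0.4266 0.0399 0.1611] yaw -0.0 w 0.0358 F [ 0.4  0.7 -0.2] q [ 0.34 -0.03 -0.53  2.01 -0.02  1.16 -1.75]
.425,-.032,.05,0 -> [-0.0018, 0.0718, 0.1112, -0.0] rows 3
.475,-.032,.05,0 -> [0.0482, 0.0718, 0.1112, -0.0] rows 3
```

View pics/t5.png

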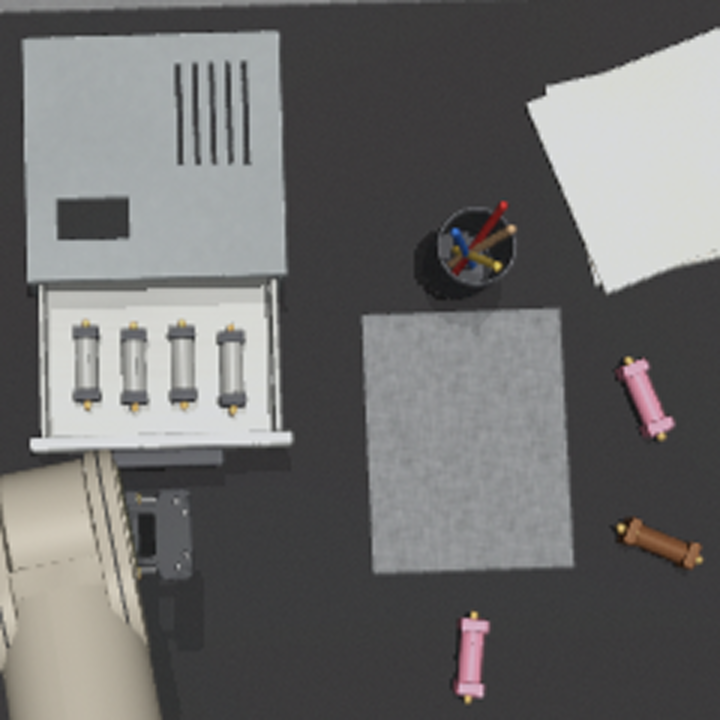

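View pics/w9.png

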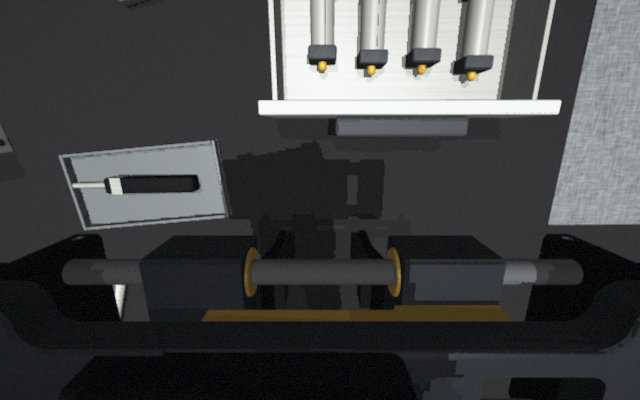

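All four cylinders lie flat in the drawer, seen at (87,362), (133,368), (181,362) and (231,368) in the crop, with tops at about z=0.048. Next I'll push the drawer with closed fingers on the pull bar.

Call:
move_arm(
  series=[
    [0,0.04,0.03,0],
    [0,0.072,0.07,0],
    [0,0.072,0.1,0],
    [0,0.072,0.112,0],
    [0.01,0.072,0.112,0],
    [0.02,0.072,0.112,0],
    [0.03,0.072,0.112,0],
    [0.037,0.072,0.112,0],
    [0.037,0.072,0.112,0],
  ],
  claw=-1,
)

```text
time: 22.7
ee_pos: [0.4641, -0.0318, 0.0493]
eef_rot: [1.0, 0.0, 0.001, -0.0]
ft_force: [-0.5, -0.1, 0.0]
width: 0.0004
```

Call:
move_arm(
  series=[
    [0.005,0,0,0],
    [0.01,0,0,0],
    [0.015,0,0,0],
    [0.022,0,0,0],
    [0.03,0,0,0],
    [0.038,0,0,0],
    [0.046,0,0,0],
    [0.054,0,0,0],
    [0.062,0,0,0],
    [0.07,0,0,0],
  ],
)

```text
time: 23.7
ee_pos: [0.5331, -0.0321, 0.0485]
eef_rot: [1.0, -0.0, -0.0, 0.0]
ft_force: [-2.5, 0.1, 1.2]
width: 0.0004
```

```bash
python3 plan.py .63,-.032,.05,0;python3 - <<'E'
from h import *
p,d,c=snap('wrist','w10.npz');cv2.imwrite('pics/w10.png',p[:,:,::-1])
E
```

```text
t 23.7 p [ 0.5331 -0.0321  0.0485] yaw -0.0 w 0.0004 F [-2.5  0.1  1.2] q [ 0.34  0.34 -0.42  1.87  0.17  0.97 -1.73]
.63,-.032,.05,0 -> [0.0969, -0.0002, -0.0016, -0.0] rows 2
```

View pics/w10.png

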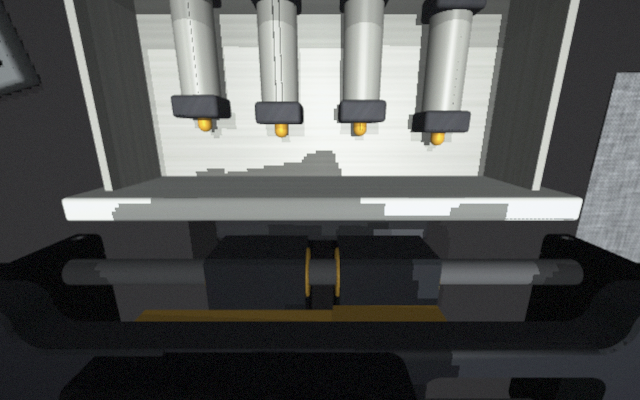

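The drawer is moving with about 2.5 N of push, so I'll carry on towards the stop at TCP x of about 0.63.

Call:
move_arm(
  series=[
    [0.006,0,-0.001,0],
    [0.014,0,-0.001,0],
    [0.022,0,-0.001,0],
    [0.03,0,-0.001,0],
    [0.038,0,-0.001,0],
    [0.046,0,-0.001,0],
    [0.054,0,-0.001,0],
    [0.062,0,-0.001,0],
    [0.07,0,-0.001,0],
    [0.075,0,-0.001,0],
    [0.08,0,-0.001,0],
    [0.084,0,-0.001,0],
    [0.086,0,-0.001,0],
  ],
)

```text
time: 25.05
ee_pos: [0.619, -0.0322, 0.0497]
eef_rot: [1.0, -0.0, 0.0, 0.0]
ft_force: [-1.6, 1.2, 1.1]
width: 0.0003
```

Call:
move_arm(
  series=[
    [0.002,0,0,0],
    [0.004,0,0,0],
    [0.006,0,0,0],
  ],
)

```text
time: 25.35
ee_pos: [0.6247, -0.0322, 0.0497]
eef_rot: [1.0, -0.0, 0.0, 0.0]
ft_force: [-0.7, 0.8, 0.5]
width: 0.0002
```

Call:
move_arm(
  series=[
    [0.002,0,0,0],
    [0.004,0,0,0],
    [0.006,0,0,0],
  ],
)

```text
time: 25.65
ee_pos: [0.6305, -0.0322, 0.0496]
eef_rot: [1.0, -0.0, -0.0, 0.0]
ft_force: [-11.4, 0.5, 5.2]
width: 0.0005
```

Run:
```python
from h import *
p,d,c=snap('top','t6.npz');W=cloud(p,d,c)
m=(d>0)&inbox(W,.6,.68,-.16,.1,.078,.1)
print(np.histogram(W[m][:,0],bins=np.arange(.60,.68,.005)))
p,d,c=snap('wrist','w11.npz');cv2.imwrite('pics/w11.png',p[:,:,::-1])
```

```text
(array([ 0,  0,  0,  0,  0,  0,  0,  0,  0,  0,  0,  2, 35, 33, 31, 32]), array([0.6  , 0.605, 0.61 , 0.615, 0.62 , 0.625, 0.63 , 0.635, 0.64 ,
       0.645, 0.65 , 0.655, 0.66 , 0.665, 0.67 , 0.675, 0.68 ]))
```

View pics/w11.png

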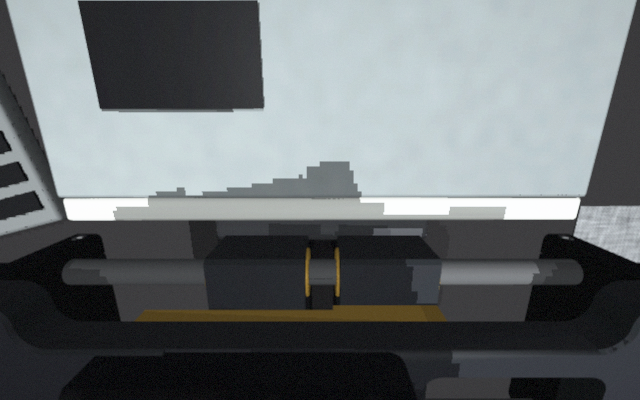

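The push force rose to 11 N at the stop, and the front panel now meets the cabinet at x≈0.66, so the drawer is shut. I'll back off and head for the lever.

Call:
move_arm(
  series=[
    [-0.01,0,0,0],
    [-0.03,0,0,0],
    [-0.07,0,0,0],
    [-0.12,0,0,0],
    [-0.15,0,-0.03,0],
    [-0.15,0,-0.08,0],
    [-0.15,0,-0.13,0],
    [-0.15,0,-0.16,0],
    [-0.15,0,-0.16,0],
  ],
)

```text
time: 26.65
ee_pos: [0.4825, -0.0322, 0.2142]
eef_rot: [1.0, -0.0, 0.004, 0.001]
ft_force: [0.1, -0.8, -0.2]
width: 0.0003
```

```bash
python3 plan.py .45,.415,.21,90
python3 - <<'E'
from h import *
p,d,c=snap('top','t7.npz');W=cloud(p,d,c)
print(rect(W,(d>0)&inbox(W,.4,.7,.3,.7,.15,.2),5))
for o in rect(W,(d>0)&inbox(W,.6,.93,-.2,.2,.08,.1)):print(o)
show(p,d,c,'pics/t7.png',90,130,290,290,4)
K,R,t=c['camera_matrix'],c['R'],c['t']
# intersect pixel rays with front panel plane
b=np.radians(100.5);ax=np.array([np.cos(b),np.sin(b),0]);O=np.array([.55,.4816,0])-ax*.07
C=-R.T@t
for u,v in [(168,170),(172,197),(180,188)]:
    r=R.T@np.linalg.inv(K)@np.array([u,v,1.]);s=((O-C)@ax)/(r@ax);X=C+s*r;print(u,v,X.round(4),'ybox',round(float((X-O)@np.array([-ax[1],ax[0],0])),4))
E
```

```text
t 26.65 p [ 0.4825 -0.0322  0.2142] yaw -0.0 w 0.0003 F [ 0.1 -0.8 -0.2] q [ 0.42  0.04 -0.46  1.82  0.02  1.27 -1.62]
.45,.415,.21,90 -> [-0.0327, -0.4472, 0.0031, -1.571] rows 11
[[505.9, 414.3, 17.5, 16.6, -86.7, 0.1668, 48, [159.0, 202.0]]]
[785.3, -31.2, 253.5, 250.2, 0.1, 0.086, 7105, [321.0, 104.0]]
168 170 [0.6059 0.4208 0.0568] ybox -0.0438
172 197 [0.5255 0.4059 0.0676] ybox 0.0379
180 188 [ 0.561   0.4124 -0.0374] ybox 0.0018
```

View pics/t7.png

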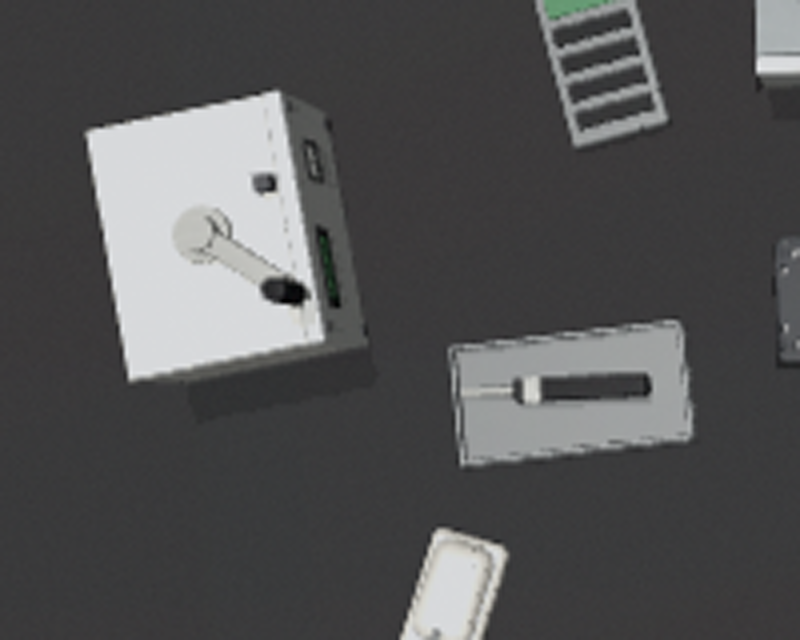

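The recess is at crop (313,160), pixel (168,170), and the green display next to it is not the key. The cabinet plus drawer front spans 253 mm, so the drawer is shut. Now to the lever approach.

Call:
move_arm(
  series=[
    [-0.033,-0.447,0.003,-1.571],
    [-0.033,-0.447,0.003,-1.571],
    [-0.033,-0.447,0.003,-1.571],
    [-0.033,-0.447,0.003,-1.571],
    [-0.033,-0.447,0.003,-1.571],
    [-0.033,-0.447,0.003,-1.571],
    [-0.033,-0.447,0.003,-1.571],
    [-0.033,-0.447,0.003,-1.571],
    [-0.033,-0.447,0.003,-1.571],
    [-0.033,-0.447,0.003,-1.571],
    [-0.033,-0.447,0.003,-1.571],
    [-0.033,-0.447,0.003,-1.571],
    [-0.033,-0.447,0.003,-1.571],
  ],
)

```text
time: 28.0
ee_pos: [0.4473, 0.4143, 0.2054]
eef_rot: [0.708, 0.706, -0.001, 0.0]
ft_force: [-0.9, 0.7, 0.0]
width: 0.0004
```

```bash
python3 - <<'E'
from h import *
p,d,c=snap('wrist','w12.npz');cv2.imwrite('pics/w12.png',p[:,:,::-1])
E
python3 - > args <<'E'
import numpy as np
for f in [-.15,0,.2,.4,.6,.8,.95,1.03]:
    th=np.radians(-123.3)+f; print('%.4f,%.4f,.138,90'%(.55+.08*np.cos(th)-.024,.4816+.08*np.sin(th)))
E
python3 plan.py .46,.417,.138,90 $(cat args)
```

```text
t 28.05 p [0.4475 0.4143 0.2058] yaw 89.9 w 0.0005 F [ 0.2 -0.   0.3] q [-0.15  0.45 -0.89  1.49  0.35  1.37 -1.06]
.46,.417,.138,90 -> [0.0028, 0.0125, 0.0678, -0.003] rows 2
0.4726,0.4220,.138,90 -> [0.0078, 0.0251, 0.0678, -0.003] rows 2
0.4821,0.4147,.138,90 -> [0.0005, 0.0346, 0.0678, -0.003] rows 2
0.4962,0.4073,.138,90 -> [-0.0068, 0.0487, 0.0678, -0.003] rows 2
0.5116,0.4029,.138,90 -> [-0.0112, 0.0642, 0.0678, -0.003] rows 2
0.5275,0.4016,.138,90 -> [-0.0124, 0.0801, 0.0678, -0.003] rows 3
0.5434,0.4035,.138,90 -> [-0.0105, 0.0959, 0.0678, -0.003] rows 3
0.5548,0.4070,.138,90 -> [-0.007, 0.1073, 0.0678, -0.003] rows 3
0.5607,0.4095,.138,90 -> [-0.0045, 0.1132, 0.0678, -0.003] rows 3
```

View pics/w12.png

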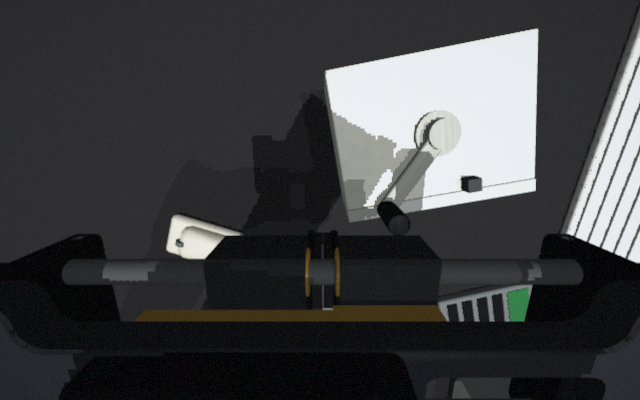

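The knob at (393,215) is to the right of the closed fingers, which are at (322,270). I'll descend and then push along the arc.

Call:
move_arm(
  series=[
    [0.003,0.0,0.03,0],
    [0.003,0.005,0.055,0],
    [0.003,0.01,0.067,0],
    [0.004,0.015,0.067,0],
    [0.004,0.015,0.067,0],
  ],
)

```text
time: 28.55
ee_pos: [0.4637, 0.4189, 0.1403]
eef_rot: [0.708, 0.706, 0.0, 0.0]
ft_force: [0.8, 0.3, 0.2]
width: 0.0002
```

```bash
python3 plan.py $(cat args)
```

```text
t 28.55 p [0.4637 0.4189 0.1403] yaw 89.9 w 0.0002 F [0.8 0.3 0.2] q [-0.18  0.53 -0.85  1.53  0.41  1.27 -1.08]
0.4726,0.4220,.138,90 -> [0.0031, 0.0089, 0.0023, -0.002] rows 1
0.4821,0.4147,.138,90 -> [-0.0042, 0.0184, 0.0023, -0.002] rows 1
0.4962,0.4073,.138,90 -> [-0.0116, 0.0325, 0.0023, -0.002] rows 1
0.5116,0.4029,.138,90 -> [-0.0159, 0.0479, 0.0024, -0.002] rows 2
0.5275,0.4016,.138,90 -> [-0.0172, 0.0638, 0.0024, -0.002] rows 2
0.5434,0.4035,.138,90 -> [-0.0153, 0.0797, 0.0024, -0.002] rows 2
0.5548,0.4070,.138,90 -> [-0.0118, 0.0911, 0.0024, -0.002] rows 2
0.5607,0.4095,.138,90 -> [-0.0093, 0.097, 0.0024, -0.002] rows 2
```

Call:
move_arm(
  series=[
    [0.001,0.009,0.002,0],
    [-0.003,0.016,0.002,0],
    [-0.008,0.025,0.002,0],
    [-0.0115,0.033,0.002,0],
    [-0.014,0.04,0.002,0],
    [-0.016,0.048,0.002,0],
    [-0.017,0.056,0.002,0],
    [-0.017,0.064,0.002,0],
    [-0.0165,0.072,0.002,0],
    [-0.015,0.08,0.002,0],
    [-0.0135,0.086,0.002,0],
    [-0.0115,0.091,0.002,0],
    [-0.01,0.095,0.002,0],
    [-0.01,0.097,0.002,0],
  ],
)

```text
time: 29.95
ee_pos: [0.5596, 0.4096, 0.1375]
eef_rot: [0.707, 0.707, 0.0, -0.0]
ft_force: [-2.2, -0.4, -0.5]
width: 0.0004
```

```bash
python3 plan.py 0.5607,0.4095,.138,90
python3 - <<'E'
from h import *
p,d,c=snap('wrist','w13.npz');cv2.imwrite('pics/w13.png',p[:,:,::-1])
E
```

```text
t 29.95 p [0.5596 0.4096 0.1375] yaw 90.0 w 0.0004 F [-2.2 -0.4 -0.5] q [-0.18  0.66 -0.79  1.33  0.47  1.34 -0.97]
0.5607,0.4095,.138,90 -> [-0.0001, 0.0011, -0.0005, 0.001] rows 1
```

View pics/w13.png

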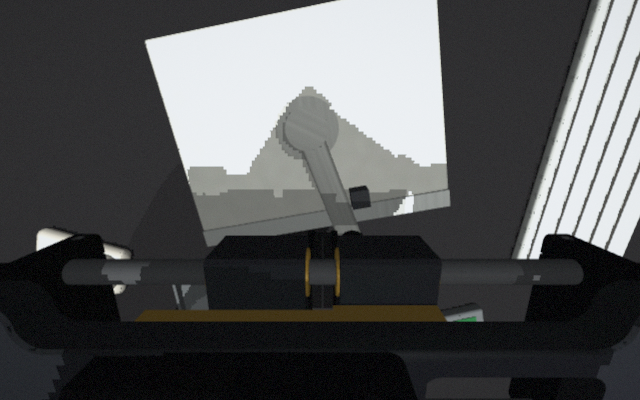

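The lever arm at (340,195) is just short of the stop post at (360,197). I'll press on until the force rises.

Call:
move_arm(
  series=[
    [0.001,0.003,0,0],
    [0.002,0.006,0,0],
    [0.002,0.006,0,0],
  ],
)

```text
time: 30.3
ee_pos: [0.5642, 0.4111, 0.1373]
eef_rot: [0.707, 0.707, -0.001, -0.001]
ft_force: [-8.7, -2.0, 2.1]
width: 0.0005
```

Call:
move_arm(
  series=[
    [0.001,0.002,0,0],
    [0.001,0.003,0,0],
  ],
)

```text
time: 30.5
ee_pos: [0.5656, 0.4116, 0.1372]
eef_rot: [0.706, 0.708, -0.003, -0.001]
ft_force: [-17.6, -8.3, 7.2]
width: 0.0003
```

Run:
```python
from h import *
p,d,c=snap('wrist','w14.npz');cv2.imwrite('pics/w14.png',p[100:300,200:460,::-1].repeat(3,0).repeat(3,1))
```

```text
(no output)
```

View pics/w14.png

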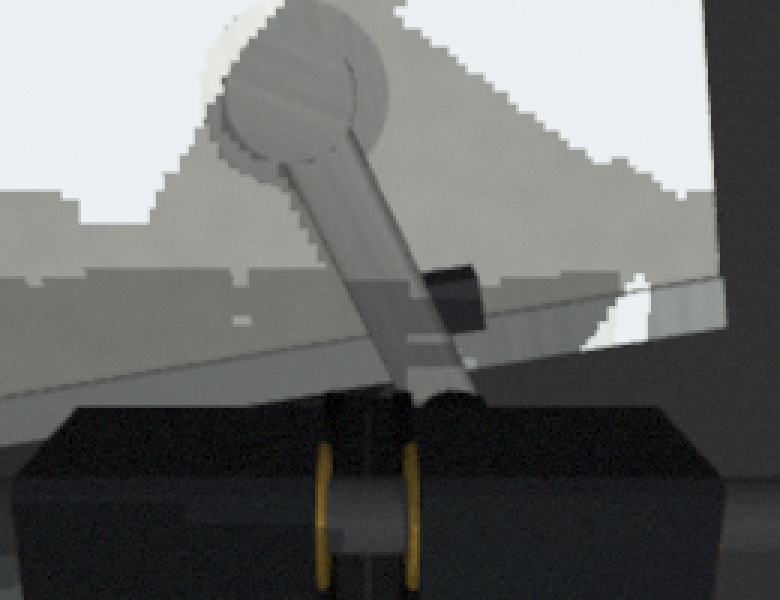

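The lever arm is hard against the post at crop (430,290), with 17 N on the wrist. I'll retract so it springs back.

Call:
move_arm(
  series=[
    [-0.003,-0.01,0,0],
    [-0.007,-0.03,0,0],
    [-0.004,-0.06,0,0],
    [0.004,-0.09,0,0],
    [0.006,-0.11,0,0],
    [0.006,-0.116,0,0],
    [0.006,-0.116,0,0],
    [0.006,-0.116,0,0],
    [0.006,-0.116,0,0],
  ],
)

```text
time: 31.45
ee_pos: [0.4541, 0.4173, 0.1374]
eef_rot: [0.708, 0.706, 0.0, 0.0]
ft_force: [0.2, -0.6, 0.1]
width: 0.0004
```

```bash
python3 plan.py $(cat args)
python3 - <<'E'
from h import *
p,d,c=snap('wrist','w15.npz');cv2.imwrite('pics/w15.png',p[:,:,::-1])
E
```

```text
t 31.45 p [0.4541 0.4173 0.1374] yaw 89.9 w 0.0004 F [ 0.2 -0.6  0.1] q [-0.17  0.51 -0.86  1.56  0.4   1.26 -1.09]
0.4726,0.4220,.138,90 -> [0.0047, 0.0185, -0.0006, -0.002] rows 1
0.4821,0.4147,.138,90 -> [-0.0026, 0.028, -0.0006, -0.002] rows 1
0.4962,0.4073,.138,90 -> [-0.0099, 0.0421, -0.0006, -0.002] rows 1
0.5116,0.4029,.138,90 -> [-0.0143, 0.0575, -0.0006, -0.002] rows 2
0.5275,0.4016,.138,90 -> [-0.0156, 0.0734, -0.0006, -0.002] rows 2
0.5434,0.4035,.138,90 -> [-0.0136, 0.0893, -0.0006, -0.002] rows 2
0.5548,0.4070,.138,90 -> [-0.0101, 0.1007, -0.0006, -0.002] rows 3
0.5607,0.4095,.138,90 -> [-0.0076, 0.1066, -0.0006, -0.002] rows 3
```

View pics/w15.png

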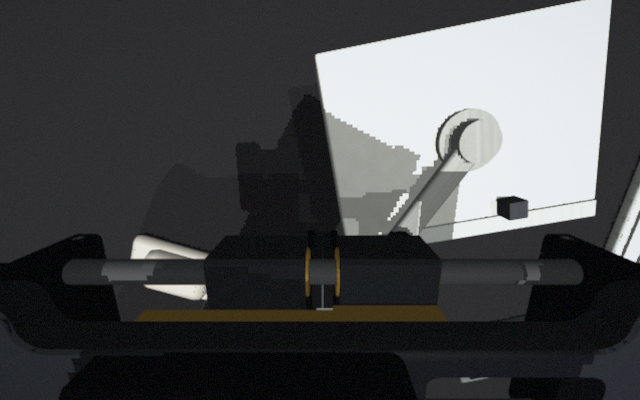

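The lever has sprung back to rest. Second swing.

Call:
move_arm(
  series=[
    [0.003,0.018,0,0],
    [-0.001,0.025,0,0],
    [-0.006,0.034,0,0],
    [-0.01,0.042,0,0],
    [-0.0125,0.05,0,0],
    [-0.0145,0.058,0,0],
    [-0.0155,0.066,0,0],
    [-0.0155,0.074,0,0],
    [-0.015,0.082,0,0],
    [-0.0135,0.089,0,0],
    [-0.012,0.095,0,0],
    [-0.01,0.101,0,0],
    [-0.0085,0.107,0,0],
    [-0.007,0.112,0,0],
    [-0.006,0.116,0,0],
    [-0.006,0.116,0,0],
  ],
)

```text
time: 33.1
ee_pos: [0.5656, 0.4116, 0.1372]
eef_rot: [0.706, 0.708, -0.003, -0.001]
ft_force: [-18.0, -10.4, 8.2]
width: 0.0003
```

Run:
```python
from h import *
p,d,c=snap('wrist','w16.npz');cv2.imwrite('pics/w16.png',p[100:300,200:460,::-1].repeat(3,0).repeat(3,1))
```

```text
(no output)
```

View pics/w16.png

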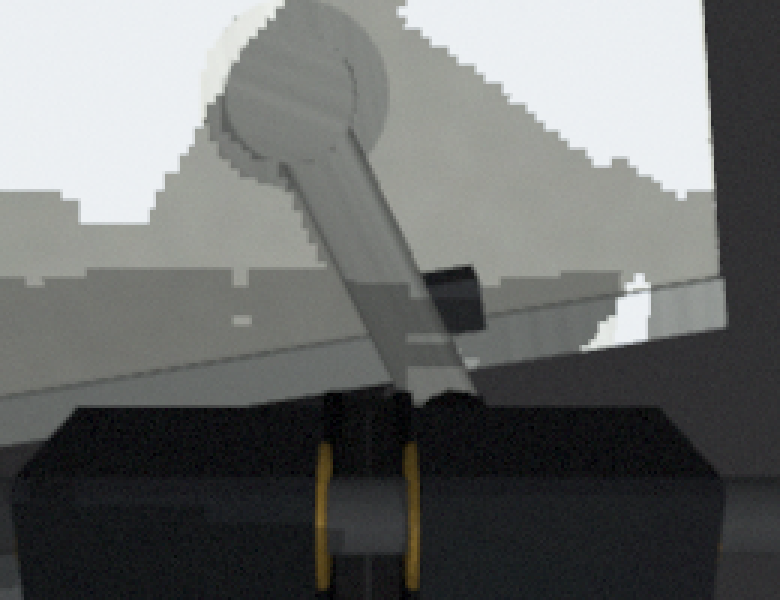

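The lever is at the stop again. I'll retract and then rise.

Call:
move_arm(
  series=[
    [-0.003,-0.01,0,0],
    [-0.007,-0.03,0,0],
    [-0.004,-0.06,0,0],
    [0.004,-0.09,0,0],
    [0.006,-0.11,0,0],
    [0.006,-0.116,0,0],
    [0.006,-0.116,0,0],
    [0.006,-0.116,-0.04,0],
    [0.006,-0.116,-0.07,0],
    [0.006,-0.116,-0.07,0],
  ],
)

```text
time: 34.15
ee_pos: [0.4555, 0.4191, 0.212]
eef_rot: [0.708, 0.706, 0.004, 0.0]
ft_force: [0.5, -0.3, -0.4]
width: 0.0001
```

```bash
python3 plan.py .434,.205,.12,91
python3 - <<'E'
from h import *
p,d,c=snap('top','t8.npz');W=cloud(p,d,c)
show(p,d,c,'pics/t8.png',90,130,290,290,4)
print(rect(W,(d>0)&inbox(W,.48,.6,.39,.7,.15,.172),5))
print(rect(W,(d>0)&inbox(W,.34,.5,.17,.31,.0165,.05),5))
E
```

```text
t 34.15 p [0.4555 0.4191 0.212 ] yaw 89.9 w 0.0001 F [ 0.5 -0.3 -0.4] q [-0.16  0.46 -0.88  1.46  0.36  1.38 -1.06]
.434,.205,.12,91 -> [-0.2146, -0.0216, 0.0909, -0.02] rows 5
[[506.5, 414.6, 17.0, 16.8, -23.2, 0.166, 45, [159.0, 202.0]]]
[[437.1, 233.9, 99.3, 17.7, -88.6, 0.022, 191, [234.0, 226.0]]]
```

View pics/t8.png

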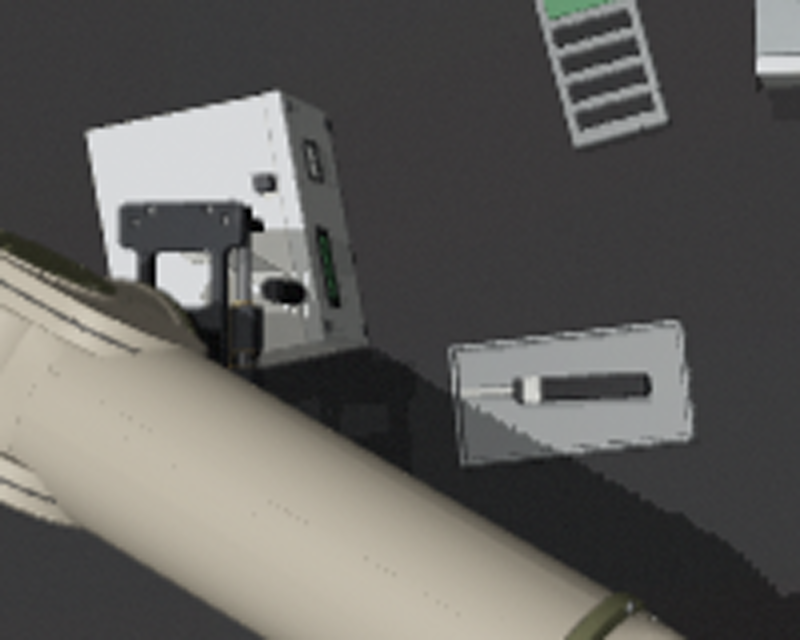

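The knob is back at rest at (.5065,.4146). Next I'll look at the recess with the wrist camera to confirm its sideways position.

```bash
python3 plan.py .59,.25,.2,90 .59,.25,.11,90
```

```text
t 34.2 p [0.455  0.4183 0.2095] yaw 89.9 w 0.0002 F [ 0.1 -0.   0.3] q [-0.16  0.46 -0.88  1.47  0.36  1.38 -1.06]
.59,.25,.2,90 -> [-0.168, 0.1353, 0.0095, -0.002] rows 5
.59,.25,.11,90 -> [-0.1682, 0.1351, 0.0995, -0.002] rows 5
```

Call:
move_arm(
  series=[
    [-0.05,0,0,0],
    [-0.1,0.03,0,0],
    [-0.14,0.06,0.01,0],
    [-0.168,0.1,0.04,0],
    [-0.168,0.135,0.08,0],
    [-0.168,0.135,0.1,0],
    [-0.168,0.135,0.1,0],
    [-0.168,0.135,0.1,0],
  ],
  claw=0.0,
)

```text
time: 35.0
ee_pos: [0.5871, 0.2499, 0.107]
eef_rot: [0.707, 0.707, -0.001, -0.001]
ft_force: [0.3, 0.2, 1.6]
width: 0.0431
```

```bash
python3 plan.py .434,.205,.12,91.4
python3 - <<'E'
from h import *
p,d,c=snap('wrist','w17.npz');cv2.imwrite('pics/w17.png',p[:,:,::-1]);cv2.imwrite('pics/w17b.png',cv2.resize(p[0:130,150:450,::-1],None,fx=2.6,fy=2.6,interpolation=cv2.INTER_CUBIC))
E
```

```text
t 35.0 p [0.5871 0.2499 0.107 ] yaw 90.0 w 0.0431 F [0.3 0.2 1.6] q [ 0.1   0.57 -0.78  1.53  0.41  1.22 -0.75]
.434,.205,.12,91.4 -> [-0.0449, -0.1531, -0.0127, -0.024] rows 4
```

View pics/w17.png

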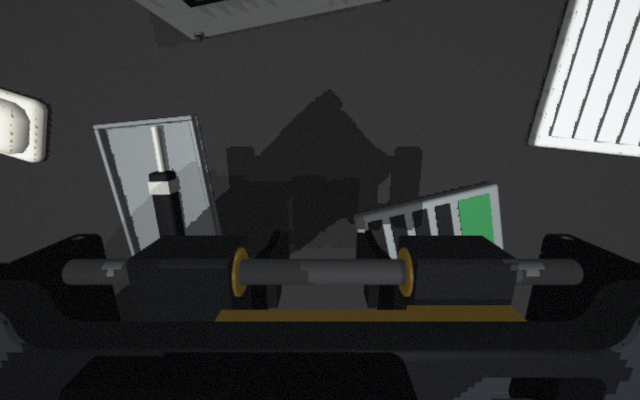

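View pics/w17b.png

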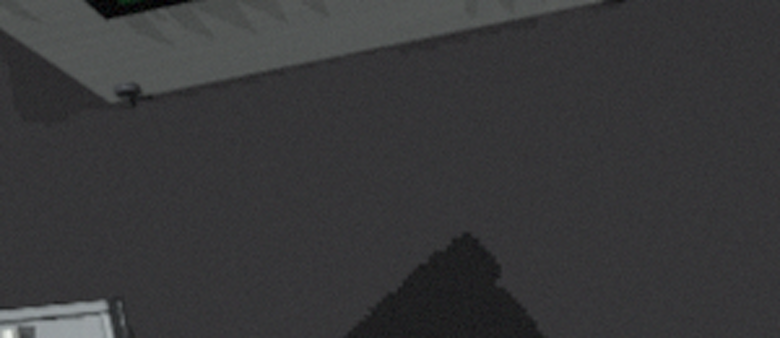

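The panel is cut off at the top edge, so I'll go higher and a little further forward.

Call:
move_arm(
  series=[
    [0.02,0,-0.03,0],
    [0.02,0,-0.06,0],
    [0.02,0,-0.06,0],
  ],
)

```text
time: 35.35
ee_pos: [0.5887, 0.2732, 0.1745]
eef_rot: [0.706, 0.708, 0.004, 0.002]
ft_force: [0.2, 1.1, 0.3]
width: 0.0433
```

```bash
python3 plan.py .434,.205,.12,91.4
python3 - <<'E'
from h import *
p,d,c=snap('wrist','w18.npz');cv2.imwrite('pics/w18b.png',cv2.resize(p[0:150,150:450,::-1],None,fx=2.6,fy=2.6,interpolation=cv2.INTER_CUBIC))
E
```

```text
t 35.35 p [0.5887 0.2732 0.1745] yaw 90.1 w 0.0433 F [0.2 1.1 0.3] q [ 0.07  0.53 -0.8   1.43  0.38  1.33 -0.75]
.434,.205,.12,91.4 -> [-0.068, -0.1553, 0.0529, -0.022] rows 4
```

View pics/w18b.png

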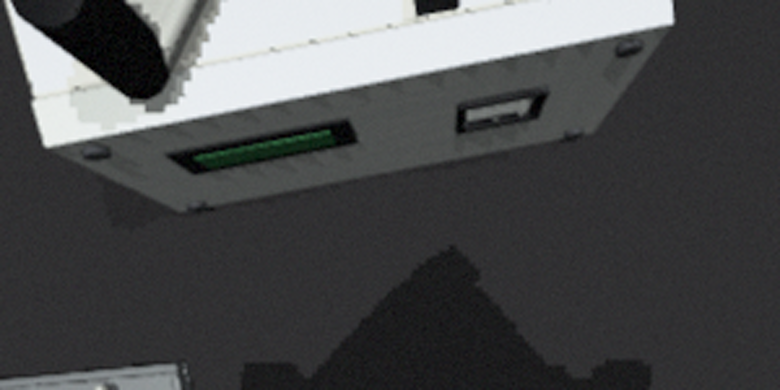

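Run:
```python
from h import *
p,d,c=load('w18.npz');K,R,t=c['camera_matrix'],c['R'],c['t'];C=-R.T@t
W=cloud(p,d,c)
b=np.radians(100.5);ax=np.array([np.cos(b),np.sin(b),0]);ay=np.array([-ax[1],ax[0],0]);O=np.array([.55,.4816,0])
for n,(a,e) in dict(rec=(502,111),bl=(183,212),br=(595,133),tl=(45,147),tr=(672,22)).items():
    u=150+(a+.5)/2.6-.5;v=(e+.5)/2.6-.5
    r=R.T@np.linalg.inv(K)@np.array([u,v,1.]);s=((O-.07*ax-C)@ax)/(r@ax);X=C+s*r
    Wd=W[int(round(v)),int(round(u))]
    print(n,X.round(4),'box y',round(float((X-O)@ay),4),'depth pt',Wd.round(4),'boxxy',round(float((Wd-O)@ax),4),round(float((Wd-O)@ay),4))
# panel plane fit
m=(d>0)&inbox(W,.4,.7,.3,.5,.01,.1);q=W[m];print(len(q));q=q[np.abs((q-O)@ax+.07)<.01]
A=np.c_[q[:,0],np.ones(len(q))];s=np.linalg.lstsq(A,q[:,1],rcond=None)[0];print('front line y=',s,'deg',np.degrees(np.arctan(s[0])),'at x .605',s[0]*.605+s[1])
```

```text
rec [0.6082 0.4212 0.0537] box y -0.0462 depth pt [0.6086 0.4224 0.0505] boxxy -0.0689 -0.0468
bl [ 0.4731  0.3962 -0.0029] box y 0.0911 depth pt [0.4746 0.3957 0.0016] boxxy -0.0707 0.0898
br [ 0.6533  0.4296 -0.0078] box y -0.0921 depth pt [0.6522 0.4273 0.0007] boxxy -0.072 -0.0906
tl [0.4727 0.3961 0.1092] box y 0.0916 depth pt [0.4183 0.4211 0.0005] boxxy -0.0355 0.1406
tr [0.6514 0.4292 0.1072] box y -0.0902 depth pt [0.6506 0.4284 0.1096] boxxy -0.0706 -0.0892
5970
front line y= [0.18178443 0.30953706] deg 10.302974541291082 at x .605 0.41951663607238376
```

The recess is at about box y=−0.045, i.e. world (.607,.421,.062), and the panel is turned 10.4°. Now to the stylus.

```bash
python3 plan.py .4376,.209,.1,91.4
python3 - <<'E'
from h import *
t=load('t8.npz');W=cloud(*t)
m=(t[1]>0)&inbox(W,.36,.52,.13,.35,.006,.018);print(rect(W,m,10))
g=(t[0].min(-1)>95)&inbox(W,.36,.52,.13,.35,-.01,.03);print(rect(W,g,50))
E
```

```text
t 35.4 p [0.5883 0.272  0.1721] yaw 90.1 w 0.0434 F [ 1.  -0.3  0. ] q [ 0.07  0.53 -0.8   1.43  0.39  1.33 -0.75]
.4376,.209,.1,91.4 -> [-0.0629, -0.1512, 0.071, -0.023] rows 4
[[475.7, 169.9, 24.3, 22.2, -82.1, 0.01, 31, [256.0, 212.0]], [474.7, 208.3, 38.7, 14.9, -89.8, 0.0102, 23, [244.0, 213.0]], [428.2, 282.9, 100.2, 97.0, -88.7, 0.0101, 260, [214.0, 230.0]], [447.2, 159.1, 37.7, 11.6, -19.3, 0.0096, 26, [260.0, 222.0]], [449.3, 194.1, 27.7, 23.9, 88.4, 0.0084, 27, [249.0, 221.0]], [398.9, 186.2, 87.9, 34.7, -64.9, 0.0103, 82, [254.0, 237.0]], [422.7, 233.2, 14.1, 12.2, -15.5, 0.0078, 13, [235.0, 231.0]], [414.3, 278.9, 29.2, 13.9, 49.7, 0.008, 18, [220.0, 234.0]]]
[[433.0, 241.6, 175.2, 91.5, -84.8, 0.0046, 1360, [235.0, 226.0]]]
```

Call:
move_arm(
  series=[
    [-0.063,-0.151,0.071,-0.023],
    [-0.063,-0.151,0.071,-0.023],
    [-0.063,-0.151,0.071,-0.023],
    [-0.063,-0.151,0.071,-0.023],
    [-0.063,-0.151,0.071,-0.023],
    [-0.063,-0.151,0.071,-0.023],
    [-0.063,-0.151,0.071,-0.023],
  ],
)

```text
time: 36.1
ee_pos: [0.4377, 0.2075, 0.0975]
eef_rot: [0.699, 0.715, 0.001, 0.0]
ft_force: [0.8, 0.5, 1.1]
width: 0.0438
```

```bash
python3 plan.py .4376,.209,.009,91.4
python3 - <<'E'
from h import *
p,d,c=snap('wrist','w19.npz');cv2.imwrite('pics/w19.png',p[:,:,::-1])
E
```

```text
t 36.1 p [0.4377 0.2075 0.0975] yaw 91.3 w 0.0438 F [0.8 0.5 1.1] q [ 0.29  0.25 -0.91  1.94  0.22  1.06 -0.69]
.4376,.209,.009,91.4 -> [0.0014, -0.0003, 0.0885, -0.001] rows 2
```

View pics/w19.png

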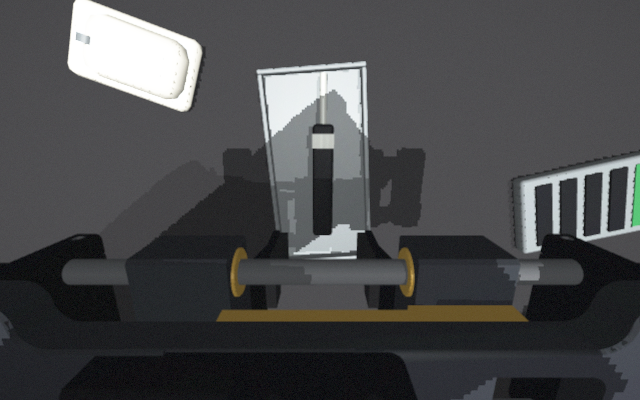

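The stylus is centred at (322,180) with its pin pointing up the image. I'll narrow the jaws, descend and grip.

Call:
move_arm(
  series=[
    [0.001,0,0.03,0],
    [0.001,0,0.055,0],
    [0.001,0,0.075,0],
    [0.001,0,0.084,0],
    [0.001,0,0.088,0],
    [0.001,0,0.088,0],
  ],
  claw=-0.25,
)

```text
time: 36.75
ee_pos: [0.4369, 0.2083, 0.0088]
eef_rot: [0.699, 0.715, 0.0, -0.0]
ft_force: [0.3, 0.7, -0.2]
width: 0.0326
```

Call:
move_arm(
  series=[
    [0,0,0,0],
    [0,0,0,0],
    [0,0,0,0],
    [0,0,0,0],
    [0,0,0,0],
  ],
  claw=-1,
  newtons=50,
)

```text
time: 37.25
ee_pos: [0.4372, 0.208, 0.0092]
eef_rot: [0.699, 0.715, 0.0, 0.0]
ft_force: [0.2, -1.6, 6.7]
width: 0.0171
```

Call:
move_arm(
  series=[
    [0,0,-0.01,0],
    [0,0,-0.03,0],
    [0,0,-0.055,0],
    [0,0,-0.065,0],
    [0,0,-0.065,0],
    [0,0,-0.065,0],
  ],
)

```text
time: 37.85
ee_pos: [0.4363, 0.2075, 0.073]
eef_rot: [0.699, 0.715, -0.0, 0.0]
ft_force: [-0.1, -0.4, -1.3]
width: 0.0171
```

```bash
python3 plan.py
python3 - <<'E'
from h import *
p,d,c=snap('wrist','w20.npz');cv2.imwrite('pics/w20.png',p[:,:,::-1])
W=cloud(p,d,c)
for v in (100,130,160,190,210): print(v,W[v,322].round(4))
p,d,c=snap('top','t9.npz');W=cloud(p,d,c);m=(d>0)&inbox(W,.36,.52,.1,.4,.06,.12);
show(p,d,c,'pics/t9.png',90,130,290,290,4)
E
```

```text
t 37.85 p [0.4363 0.2075 0.073 ] yaw 91.3 w 0.0171 F [-0.1 -0.4 -1.3] q [ 0.27  0.29 -0.9   1.96  0.26  1.02 -0.72]
100 [0.435  0.2789 0.2361]
130 [0.4347 0.2777 0.0853]
160 [0.4351 0.2622 0.0873]
190 [0.4355 0.2457 0.0874]
210 [0.4358 0.2338 0.086 ]
```

View pics/w20.png

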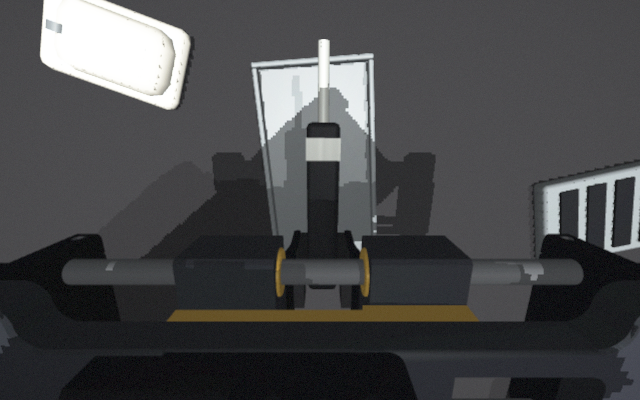

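The stylus is held straight, with the pin tip at (323,41). I'll measure its tip and pitch.

Run:
```python
from h import *
p,d,c=load('w20.npz');W=cloud(p,d,c)
for v in (42,46,52,60,70,80,95,110): print(v,[W[v,u].round(4).tolist() for u in (322,324,326)])
for v in (150,170,200,220): print(v,np.median(W[v,314:334],0).round(4))
```

```text
42 [[0.4337, 0.3202, 0.0817], [0.4347, 0.3205, 0.0807], [0.4357, 0.3207, 0.0799]]
46 [[0.4337, 0.3184, 0.0817], [0.4347, 0.3188, 0.0801], [0.4357, 0.3186, 0.0809]]
52 [[0.4338, 0.3159, 0.0808], [0.4348, 0.3159, 0.0808], [0.4358, 0.3163, 0.0792]]
60 [[0.4339, 0.3123, 0.0802], [0.4349, 0.3123, 0.0805], [0.4359, 0.3123, 0.0805]]
70 [[0.434, 0.3074, 0.0814], [0.435, 0.3077, 0.0799], [0.4361, 0.3078, 0.0797]]
80 [[0.4341, 0.3027, 0.0814], [0.4351, 0.3028, 0.0811], [0.4362, 0.3029, 0.0806]]
95 [[0.4343, 0.2955, 0.0808], [0.4353, 0.2955, 0.0806], [0.4364, 0.2956, 0.0805]]
110 [[0.4345, 0.288, 0.0801], [0.4355, 0.288, 0.0807], [0.4366, 0.2881, 0.0792]]
150 [0.4358 0.2674 0.0868]
170 [0.436  0.2567 0.0866]
200 [0.4365 0.2398 0.0867]
220 [0.4368 0.228  0.0867]
```

```bash
python3 plan.py .6302,.2944,.0575,100.4
```

```text
t 37.95 p [0.436  0.2075 0.0725] yaw 91.3 w 0.0176 F [ 0.9 -0.2 -1.6] q [ 0.27  0.29 -0.9   1.96  0.26  1.02 -0.72]
.6302,.2944,.0575,100.4 -> [0.0824, 0.1962, 0.0147, -0.159] rows 5
```

Call:
move_arm(
  series=[
    [0.02,0.03,0,-0.05],
    [0.04,0.07,0,-0.1],
    [0.06,0.11,0,-0.159],
    [0.07,0.15,0.005,-0.159],
    [0.08,0.18,0.01,-0.159],
    [0.082,0.196,0.014,-0.159],
    [0.082,0.196,0.0145,-0.159],
    [0.082,0.196,0.0145,-0.159],
  ],
)

```text
time: 38.75
ee_pos: [0.6294, 0.2944, 0.0576]
eef_rot: [0.64, 0.769, -0.001, -0.001]
ft_force: [-0.5, -0.3, -1.1]
width: 0.0177
```

```bash
python3 plan.py .6255,.320,.0575,100.4
python3 - <<'E'
from h import *
p,d,c=snap('wrist','w21.npz');cv2.imwrite('pics/w21.png',p[:,:,::-1])
p,d,c=snap('top','t10.npz');show(p,d,c,'pics/t10.png',90,130,290,290,4)
E
```

```text
t 38.75 p [0.6294 0.2944 0.0576] yaw 100.5 w 0.0177 F [-0.5 -0.3 -1.1] q [ 0.    0.74 -0.77  1.39  0.52  1.22 -0.63]
.6255,.320,.0575,100.4 -> [0.0258, 0.0008, 0.0001, 0.001] rows 1
```

View pics/w21.png

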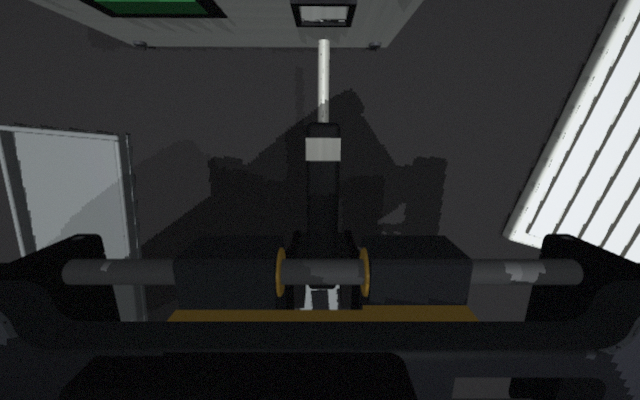

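View pics/t10.png

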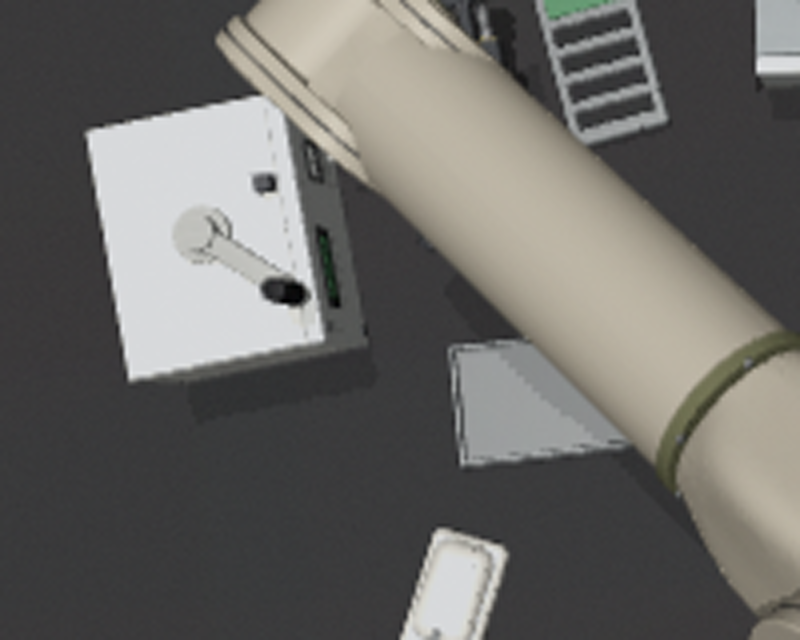

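The pin at (323,45) is lined up with the recess centre at (324,14). I'll press in slowly.

Call:
move_arm(
  series=[
    [0.006,0.0005,0,0],
    [0.012,0.0005,0,0],
    [0.016,0.0005,0,0],
    [0.019,0.0005,0,0],
    [0.022,0.0005,0,0],
    [0.024,0.0005,0,0],
    [0.024,0.0005,0,0],
  ],
)

```text
time: 39.55
ee_pos: [0.6268, 0.3178, 0.0589]
eef_rot: [0.64, 0.768, -0.0, 0.0]
ft_force: [-0.2, -2.6, 0.1]
width: 0.0173
```

```bash
python3 plan.py
```

```text
t 39.55 p [0.6268 0.3178 0.0589] yaw 100.4 w 0.0173 F [-0.2 -2.6  0.1] q [-0.04  0.75 -0.76  1.37  0.53  1.23 -0.66]
```

Contact is at 2.6 N on the key spring. I'll press on until the force shows the key has bottomed out.

Call:
move_arm(
  series=[
    [0.002,0,0,0],
    [0.004,0,0,0],
    [0.005,0,0,0],
    [0.005,0,0,0],
  ],
)

```text
time: 39.95
ee_pos: [0.6271, 0.3187, 0.0584]
eef_rot: [0.641, 0.767, -0.002, 0.002]
ft_force: [-0.0, -14.6, 1.4]
width: 0.0178
```

```bash
python3 plan.py
python3 - <<'E'
from h import *
p,d,c=snap('wrist','w22.npz');cv2.imwrite('pics/w22.png',cv2.resize(p[0:200,200:450,::-1],None,fx=3,fy=3))
E
```

```text
t 39.95 p [0.6271 0.3187 0.0584] yaw 100.3 w 0.0178 F [ -0.  -14.6   1.4] q [-0.05  0.75 -0.76  1.36  0.53  1.23 -0.67]
```

View pics/w22.png

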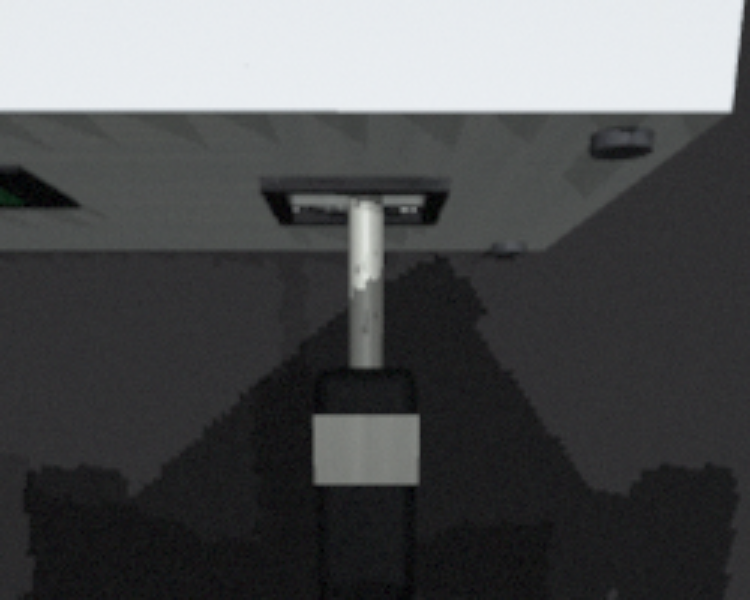

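The force rose to 14.6 N with the pin centred in the recess at crop (366,205), so the key is fully in. I'll withdraw and take the stylus back to the tray.

Call:
move_arm(
  series=[
    [-0.005,0,0,0],
    [-0.015,0,0,0],
    [-0.035,0,0,0],
    [-0.06,0,-0.01,0],
    [-0.07,0,-0.03,0],
    [-0.07,0,-0.04,0],
    [-0.07,0,-0.04,0],
  ],
)

```text
time: 40.7
ee_pos: [0.6392, 0.2561, 0.102]
eef_rot: [0.64, 0.769, 0.002, 0.0]
ft_force: [-0.0, -0.3, -1.0]
width: 0.0174
```

```bash
python3 plan.py .4378,.2004,.09,95
```

```text
t 40.7 p [0.6392 0.2561 0.102 ] yaw 100.5 w 0.0174 F [-0.  -0.3 -1. ] q [ 0.08  0.68 -0.79  1.38  0.49  1.27 -0.56]
.4378,.2004,.09,95 -> [-0.0183, -0.2083, 0.0111, 0.095] rows 5
```

Call:
move_arm(
  series=[
    [-0.018,-0.208,0.011,0.095],
    [-0.018,-0.208,0.011,0.095],
    [-0.018,-0.208,0.011,0.095],
    [-0.018,-0.208,0.011,0.095],
    [-0.018,-0.208,0.011,0.095],
    [-0.018,-0.208,0.011,0.095],
    [-0.018,-0.208,0.011,0.095],
    [-0.018,-0.208,0.011,0.095],
  ],
)

```text
time: 41.5
ee_pos: [0.4384, 0.1999, 0.0884]
eef_rot: [0.676, 0.737, 0.001, -0.0]
ft_force: [0.4, -0.6, -0.7]
width: 0.0181
```

```bash
python3 plan.py .4378,.2004,.011,95
python3 - <<'E'
from h import *
p,d,c=snap('wrist','w23.npz');cv2.imwrite('pics/w23.png',p[:,:,::-1])
W=cloud(p,d,c)
for v in (46,80,110,150,170,200,220): print(v,np.median(W[v,320:328],0).round(4))
E
```

```text
t 41.5 p [0.4384 0.1999 0.0884] yaw 95.0 w 0.0181 F [ 0.4 -0.6 -0.7] q [ 0.33  0.27 -0.94  1.95  0.25  1.04 -0.63]
.4378,.2004,.011,95 -> [0.0005, -0.0006, 0.0774, 0.0] rows 2
46 [0.4292 0.3107 0.0966]
80 [0.4306 0.295  0.0961]
110 [0.432  0.2802 0.096 ]
150 [0.4338 0.2596 0.1017]
170 [0.4347 0.249  0.1019]
200 [0.4363 0.2323 0.1026]
220 [0.4373 0.2204 0.102 ]
```

View pics/w23.png

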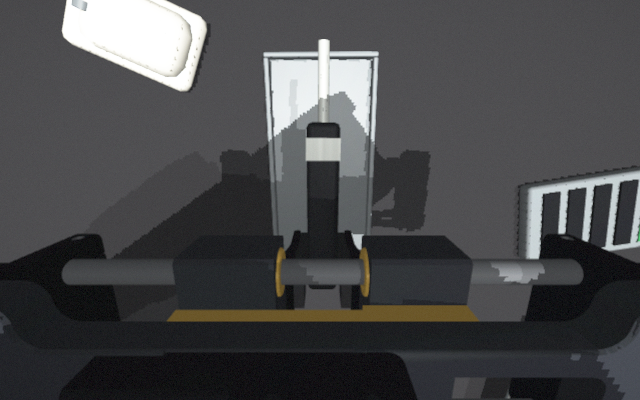

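The stylus is parallel to the tray and centred in it, with its tip (y≈.313) inside the far wall. I'll lower and release it.

Call:
move_arm(
  series=[
    [0,-0.0005,0.03,0],
    [0,-0.0005,0.055,0],
    [0,-0.0005,0.068,0],
    [0,-0.0005,0.075,0],
    [0,-0.0005,0.0785,0],
    [0,-0.0005,0.0785,0],
    [0,-0.0005,0.0785,0],
  ],
)

```text
time: 42.25
ee_pos: [0.4373, 0.199, 0.0103]
eef_rot: [0.676, 0.737, 0.001, 0.0]
ft_force: [0.6, -0.1, -0.1]
width: 0.0173
```

Call:
move_arm(
  series=[
    [0,0,0,0],
    [0,0,0,0],
    [0,0,0,0],
    [0,0,0,0],
  ],
  claw=-0.25,
)

```text
time: 42.65
ee_pos: [0.4368, 0.1987, 0.0097]
eef_rot: [0.676, 0.737, 0.0, 0.0]
ft_force: [-0.2, -0.5, 0.3]
width: 0.0315
```

Call:
move_arm(
  series=[
    [0,0,-0.02,0],
    [0,0,-0.06,0],
    [0,0,-0.1,0],
    [0,0,-0.15,0],
    [-0.05,0,-0.2,0],
    [-0.1,0,-0.2,0],
    [-0.15,0,-0.2,0],
    [-0.18,0,-0.2,0],
    [-0.18,0,-0.2,0],
    [-0.18,0,-0.2,0],
  ],
)

```text
time: 43.65
ee_pos: [0.4523, 0.0187, 0.2096]
eef_rot: [0.677, 0.736, 0.0, 0.0]
ft_force: [0.9, 1.3, 1.0]
width: 0.0326
```

```bash
python3 plan.py
python3 - <<'E'
from h import *
p,d,c=snap('top','t11.npz');W=cloud(p,d,c);cv2.imwrite('pics/t11.png',p[:,:,::-1])
R=lambda *b,mp=5:print(rect(W,(d>0)&inbox(W,*b),mp))
R(.36,.5,.15,.33,.0165,.05);R(.48,.6,.39,.7,.15,.172);R(.6,.93,-.2,.2,.08,.1);R(.6,.8,.15,.3,.008,.03,mp=50);R(.2,.36,.26,.42,.008,.05,mp=50);R(.6,.8,-.45,-.25,.02,.2,mp=50)
g=(p.min(-1)>95)&inbox(W,.36,.52,.13,.35,-.01,.03);print('tray',rect(W,g,50))
show(p,d,c,'pics/t11b.png',90,130,290,290,4)
E
```

```text
t 43.65 p [0.4523 0.0187 0.2096] yaw 94.9 w 0.0326 F [0.9 1.3 1. ] q [ 0.7  -0.   -0.82  1.87 -0.    1.27 -0.04]
[[434.9, 226.4, 102.4, 18.1, -85.8, 0.0221, 199, [237.0, 227.0]], [429.3, 287.1, 9.6, 5.6, -73.6, 0.0202, 6, [217.0, 229.0]]]
[[505.6, 414.6, 18.0, 16.5, -86.9, 0.1659, 44, [159.0, 202.0]]]
[[785.5, -31.2, 253.6, 250.0, 0.2, 0.086, 7131, [321.0, 104.0]]]
[[693.2, 219.0, 141.9, 75.3, 14.4, 0.0145, 1099, [239.0, 141.0]]]
[[282.2, 332.7, 100.7, 61.3, -16.6, 0.025, 642, [203.0, 280.0]]]
[[692.5, -336.2, 75.3, 74.0, -39.3, 0.0786, 554, [427.0, 133.0]]]
tray [[432.7, 242.4, 175.6, 91.3, -84.8, 0.0047, 1559, [232.0, 228.0]]]
```

View pics/t11.png

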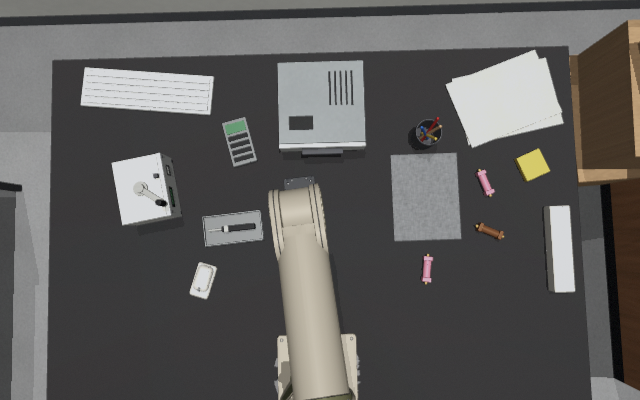

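View pics/t11b.png

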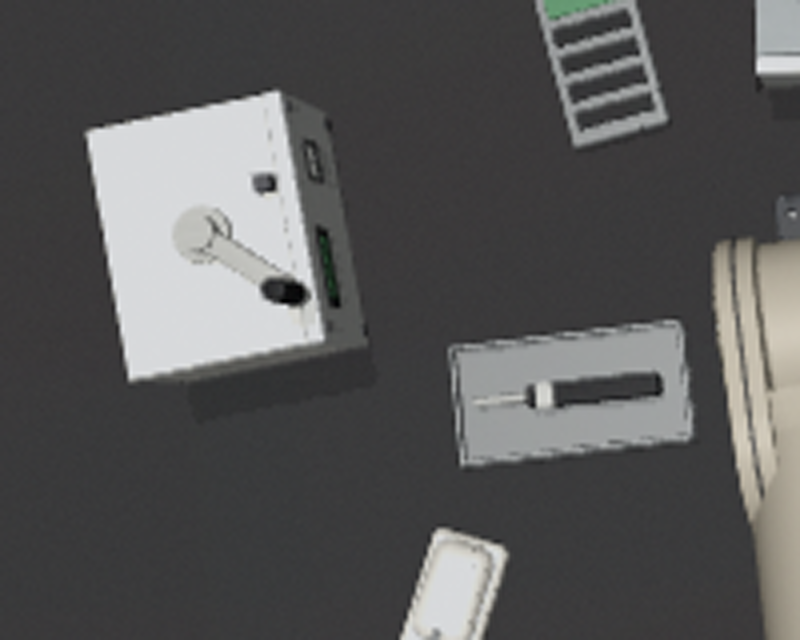

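The last view shows the stylus flat in the tray at crop (600,392), the lever at rest, the drawer shut and the bystanders in place. I'll hand in.

Call:
move_arm(
  series=[
    [0,0,0,0],
    [0,0,0,0],
    [0,0,0,0],
  ],
)

```text
time: 44.0
ee_pos: [0.4523, 0.0203, 0.2095]
eef_rot: [0.675, 0.738, -0.0, -0.0]
ft_force: [-0.7, -0.4, 0.2]
width: 0.0325
```

```bash
python3 -c "
from bench import r
print(r.close_job())"
```

```text
the job is handed in; nothing more can be done
None
```

I carried out the whole job and handed it in at 44 s of the 210 s allowed; the hand-in gave no verdict.

- **Cylinders:** All four lie flat side by side in the drawer, measured at about 45 mm just before I shut it. I could not see them once the drawer was closed.
- **Drawer:** I pushed it until it stopped at about 11 N. The cabinet plus drawer front then measured 253.6 mm against 252 mm nominal, so I take it as fully shut.
- **Lever:** I swung it against its stop post twice, with about 17 N on the wrist each time. It sprang back both times, and the last look showed the knob at its starting place.
- **Key:** I pressed it with the stylus pin, centred in the recess. The force rose from 2.6 N to 14.6 N, so I take it as fully in. The tip measured about 9.5 mm inside the mouth rather than the nominal 11 mm, which is within the roughly 2 mm error of my panel measurement. I did not measure the key coming back out, but the stylus was fully withdrawn.
- **Stylus:** It lies flat in its tray, about 16 mm from the middle lengthways and about 1 mm across.
- **Mouse, calculator and pen cup:** They show no movement beyond about 2 mm of measurement noise.

I saw no grip slip and no cylinder knocked aside. At hand-in the arm was clear of everything.

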